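Release the battery drawer of a power unit with a pin tool

TASK

Slide the steel guard shutter on the power unit's drawer fully aside to uncover the recessed release button, then, with the pin tool from the wooden stand, press that button down and keep it held down while you push the drawer out to its stop with the tool. Finally stand the pin tool back in its stand, with its collar resting on the wood, leaving the drawer out and the shutter aside. Leave the other things on the bench alone.

Things in the scene. Friction and masses are not known exactly. Their poses are not given: they have to be found in the camera images.
- unit: Grey painted power unit, fixed to the bench: housing 200 deep (its x) x 240 wide (its y) x 88 mm tall, with a carrying bar on top (up to 124 mm, 150 mm behind the front). Origin at the centre of its underside on the bench; its front face is at its own x = -100 mm and looks along its own -x, roughly towards the robot (turned up to 0.25 rad). The nose of its battery drawer juts out in front.
- drawer (a joint): Sliding of the battery drawer out of the unit along the unit's own -x, in m: 0 = closed and latched, 0.090 = at its outer stop. About 1.2 N of friction plus 6 N per m/s; stays where it is left. A latch inside blocks it at 1 mm, and again near 31 and 61 mm, unless the button is pressed at least 5.5 mm.
- nose_top (a point): Middle of the top face of the drawer's nose, a black block 96 mm long (unit's x), 120 mm wide (y) and 40 mm high, its top 50 mm above the bench; at unit x = -148 mm, y = 0 when closed. Moves with the drawer. The well and its button ride in the drawer, so pushing on the well's wall moves the drawer.
- well_mouth (a point): Centre of the mouth of the recessed button's well in the top of the drawer's nose (moves with the drawer): a square hole 23 x 23 mm, sides along the unit's x and y, level with the nose's top (50 mm above the bench), 48 mm in front of the housing's front face when closed and 25 mm to the unit's -y from the nose's middle. The steel button fills its floor.
- button_top (a point): Centre of the top of the round steel release button, 18 mm diameter, at the bottom of the well: 16 mm below the mouth when up. Moves with the drawer and with the button.
- button (a joint): How far the release button is pressed down, in m: 0 = up, 0.009 = bottomed. Spring: 2.5 N at first, 6 N when bottomed; it springs up when let go.
- shutter (a joint): Sliding of the steel guard shutter along the unit's own +y, in m: from 0 to 0.010 at the start it covers the well; at 0.048 (its stop) the well is quite clear. About 1.5 N of friction; stays where it is left. It is a plate 46 x 46 x 5 mm lying on top of the nose between two 5 mm high guide rails, with an upright fin.
- fin_top (a point): Middle of the top edge of the shutter's upright fin: fin 34 mm long along the unit's x, 10 mm thick along the unit's y, 28 mm high above the shutter plate; its top is 83.5 mm and the plate's top 55.5 mm above the bench. The fin stands over the middle of the shutter plate. Pushed sideways from its -y side it opens the shutter.
- pin: Pin tool, loose, standing upright in the stand: round steel shank 11 mm diameter and 60 mm long, then a steel collar 36 mm diameter and 6 mm thick, then a round black handle 26 mm diameter and 75 mm long; 141 mm in all, about 0.14 kg. Origin at the tip (lower end), z along the tool up to the handle. The handle's middle is 103 mm above the tip.
- pin_tip (a point): The pin tool's tip (the lower end of its shank, same point as the origin of pin).
- stand: Wooden tool stand fixed to the bench, a block 90 x 90 mm and 75 mm tall with one square hole through it in the middle of its top. Origin at the centre of its underside. The stand and the metal tin may swap sides.
- stand_hole (a point): Centre of the mouth of the stand's hole, 24 x 24 mm, 75 mm above the bench. The tool's shank hangs in it with play while its collar rests on the block's top, so that its tip is then 15 mm above the bench.
- tin: Bystander, to be left alone: plain metal tin, 72 mm diameter, 90 mm tall; origin at the centre of its underside.
- tape: Bystander, to be left alone: cardboard-brown ring (roll), 100 mm outside diameter, 25 mm high, lying flat; origin at the centre of its underside.
- wrench: Bystander, to be left alone: open-ended wrench lying flat, 160 mm long; origin at the centre of its underside.
- mug: Bystander, to be left alone: white mug, 76 mm diameter, 85 mm tall; origin at the centre of its underside.
- torch: Bystander, to be left alone: black hand torch lying, 145 mm long, 38 mm at its head; origin at the centre of its underside.

How it is judged (in metres and radians):
On the way, in this order (a step that is already met when the one before it is completed fails the run):
1. the shutter is slid aside while the drawer is still closed (value of joint shutter above 0.04 m and value of joint drawer below 0.006 m), for 0.1 s.
2. the pin tool's tip presses the release button down (value of joint button above 0.0055 m and distance between pin_tip and button_top below 0.012 m), for 0.1 s.
3. the drawer is pushed out to its stop while the pin tool still holds the button down (all of step 2 and value of joint drawer above 0.082 m), for 0.1 s.
At the end, for the whole second after the job is handed in: Drawer at least 82 mm out (of 90), shutter at least 38 mm aside (of 48), button up (less than 3 mm down), and the pin tool at rest in the stand's hole: tip within 12 mm of the hole's axis and 5 to 22 mm above the bench (15 mm with its collar on the wood), upright within 0.15 rad (value of joint drawer above 0.082 m and value of joint shutter above 0.038 m and value of joint button below 0.003 m and horizontal distance between pin_tip and stand_hole below 0.012 m and z of pin_tip in the frame of stand between 0.005 and 0.022 m and angle between pin's own z axis and vertical below 0.15 rad and linear speed of pin below 0.02 m/s); the robot touches nothing.
It fails at once if another thing on the bench is moved more than 25 mm (distance of any of tin, tape, wrench, mug, torch from where it was at the start of the episode above 0.025 m).
It fails at once if the tin or the mug is tipped more than 0.4 rad (angle between any of tin, mug's own z axis and vertical above 0.4 rad).
It also fails if it takes over 61 s, if anything falls off the work surface, if the arm or the gripper's body presses on something with over 40 N, if the wrist force passes 120 N, or if a joint passes its speed limit or range.

ROBOT

A 6-joint arm with a two-finger parallel gripper is mounted at the origin on the work surface. World frame = base frame: x ahead of the robot, y to its left, z up, the work surface at z = 0. Lengths are in mm, angles in degrees, forces in N, time in s.
With the tool pointing down it reaches from about 300 to 850 mm from the base axis. Payload 4.2 kg.
Tool frame: the origin (TCP) lies on the centre line of the jaws, within the pads' length; the fingertips stand 14 mm ahead of it and the grasp point (between the pads) lies 5 mm behind it; x points along the fingers, y is the direction in which the jaws open and shut, and the axes are right-handed (so a half turn about x gives the same grasp; the last joint's range is limited). The gripper opens to 91 mm and grips with 3 to 60 N. Pads are 32 mm wide; open, the fingers measure 118 mm over their backs; the gripper's body (76 mm by 178 mm) begins 60 mm behind the grasp point.
Start: joints at [61.937, 18.312, 89.639, -0, 72.044, -1.146], TCP at [260.311, 512.718, 227.976] pointing down, gripper open.
Joint ranges: [-177.97, 177.97], [-48.28, 115.42], [12.27, 149.76], [-77.06, 257.06], [2.81, 150.46], [-146.56, 146.56]. Speed limits (degrees/s): [147.25, 147.25, 180, 180, 180, 180].

INTERFACE

Orientations are given as [roll, pitch, yaw] about the fixed x, y, z axes, in that order (R = Rz(yaw) Ry(pitch) Rx(roll)).
In Python, from workcell import readout, optics, env gives the robot as it stands.
- The arm moves only by the shell command python3 -m creep 'ROWS' [OPENING] [FORCE]. ROWS is JSON, a list of rows, each an object with "translation": the shift along the world's x, y, z in cm, a list of three; "delta_rot": the turn, a rotation vector about the world's x, y, z in rad, a list of three. In form: [{"translation": [dx, dy, dz], "delta_rot": [rx, ry, rz]}, ...]. A call has 1 to 5 rows; each row shifts and turns the commanded pose from where the row before left it; what a row does not reach is not made up. A row lasts 1/12 s, in which the tool goes at most 41.7 mm and 7.16 degrees, less where a joint would pass 70% of its speed; a pose out of reach is approached as far as the arm can. A call with a gripper value outside its range is refused whole. OPENING is the gripper's target within -1 to 1 (fully open at 1, half-way at 0, shut at -1), set as the call begins (- or left out, the last holds). The fingers move at their own pace and stop on an object; FORCE is the grip in N (left out, the last holds). Time passes only in rows, so rows that do not move let the fingers close. It gives the time, the measured TCP pose, the force and the opening at its end, in the units of the state.
- readout.state(): the state, without advancing time (a new reading comes with each control period).
- optics.grab_frame(name): name is "scene" or "top" or "wrist"; returns (picture, depth): 480x640x3 uint8, red, green, blue; 480x640 float32, mm along the optical axis (not along the pixel's ray), 0 where there is no reading.
- optics.camera_params(name): a dict with "mtx" (3x3 intrinsics, pixels), "R" (3x3) and "t" (3): a world point X has camera coordinates R X + t. Camera axes: x right, y down, z forward; pixel columns grow to the right and rows downward; lengths in mm; the calibration is good to about 2 mm. A picture is of the moment at which its call begins: read the wrist's pose just before it. camera_params takes no time and is no camera call; for the wrist camera it gives the pose at the moment of the call.
- env.job_done(): hands the job in, once; it reports no verdict.
The state is a dict: "time_s": time; "qpos": joint angles; "qvel": joint speeds; "effort": joint torques, N m; "ee_pos": TCP position; "ee_rot": TCP orientation; "force": force on the tool from outside, world axes, zero at the start; "torque": the same for the moment, N m; "gripper_width": finger opening in mm.
Only numpy, scipy, OpenCV 4.12 (cv2) and the standard library are available. Lean on these libraries where they do the work, as an engineer would, in place of code of your own. Each camera call takes 0.05 s, during which the arm holds its last target.

## Working session

There is one attempt and no reset: what is moved stays moved. The work goes in short steps, Python scripts to look and compute and a shell command to move; the robot and the scene stay as the last step left them, time stands still between calls to the robot, and variables do not carry over. Pictures are saved under pics/ and viewed, and the job is handed in when it is done.

```bash
ls; mkdir -p pics; cat > h.py <<'E'
import numpy as np, cv2
from workcell import readout, optics, env
def save(n,img): cv2.imwrite('pics/'+n+'.png', cv2.cvtColor(img,cv2.COLOR_RGB2BGR))
def unproj(cp,u,v,d):
    K=np.array(cp['mtx']);R=np.array(cp['R']);t=np.array(cp['t'])
    c=np.array([(u-K[0,2])/K[0,0]*d,(v-K[1,2])/K[1,1]*d,d]); return R.T@(c-t)
def ray_z(cp,u,v,z):
    a=unproj(cp,u,v,1.);b=unproj(cp,u,v,1000.); return a+(b-a)*(z-a[2])/(b[2]-a[2])
def proj(cp,X):
    c=np.array(cp['R'])@np.array(X,float)+np.array(cp['t']);p=np.array(cp['mtx'])@c;return p[:2]/p[2]
E
python3 - <<'E'
from h import *
print(readout.state())
for n in ['top','scene']:
    i,d=optics.grab_frame(n); save(n+'0',i); np.save(n+'0.npy',d)
    cp=optics.camera_params(n); print(n,cp)
E
```

```text
pics
{'time_s': 0.0, 'qpos': array([ 6.19357055e+01,  1.83488970e+01,  8.97076694e+01, -4.64720932e-04,
        7.20428054e+01, -1.14406827e+00]), 'qvel': array([-0.061153  , -0.07035341, -0.04370336,  0.06034828,  0.12062852,
       -0.11362506]), 'effort': array([-2.72661280e-03, -4.12460339e+01, -2.31967252e+01,  7.24271592e-02,
        4.56748414e-02, -1.48006197e-04]), 'ee_pos': array([260.08521139, 512.2665238 , 227.13920444]), 'ee_rot': array([ -90.88931735,   89.9006272 , -117.80939988]), 'force': array([ 0.5667907 , -0.04418449, -0.69087985]), 'torque': array([ 0.02451653, -0.02900875, -0.00454551]), 'gripper_width': 91.37968836403753}
top {'mtx': array([[557.86735953,   0.        , 320.1204204 ],
       [  0.        , 557.86735953, 242.44380818],
       [  0.        ,   0.        ,   1.        ]]), 'R': array([[-0.0985746 , -0.99512608, -0.0026725 ],
       [-0.97425499,  0.09705365, -0.2034891 ],
       [ 0.20275668, -0.01745516, -0.97907357]]), 't': array([  38.94745853,  585.91857965, 1219.84322314])}
scene {'mtx': array([[538.41303631,   0.        , 316.80567894],
       [  0.        , 538.41303631, 244.80713955],
       [  0.        ,   0.        ,   1.        ]]), 'R': array([[ 0.16485874,  0.9860343 , -0.02362124],
       [ 0.59461017, -0.11846567, -0.79523873],
       [-0.78693096,  0.11705663, -0.60583612]]), 't': array([ -96.98848261, -267.19524776, 1543.84342276])}
```

View pics/top0.png

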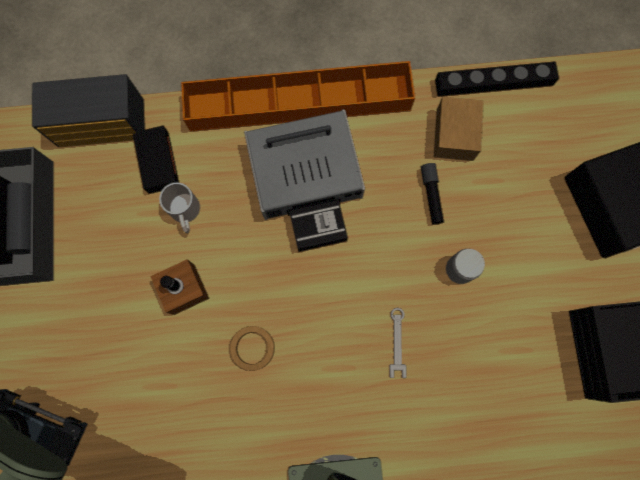

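View pics/scene0.png

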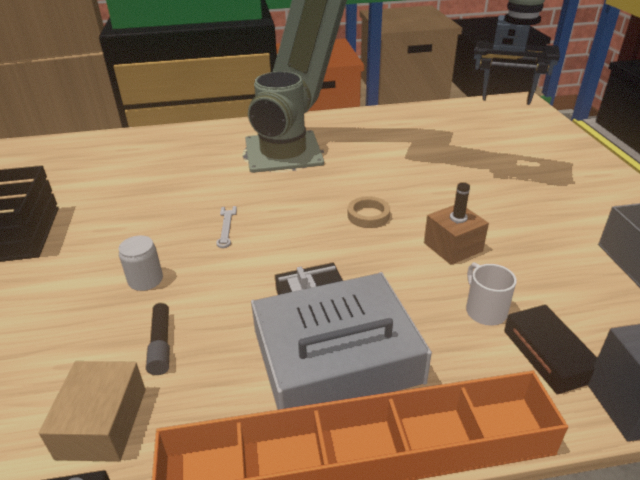

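```bash
python3 - <<'E'
from h import *
i=cv2.imread('pics/top0.png')
a=cv2.resize(i[100:260,230:380],None,fx=5,fy=3.75*5/3.75,interpolation=cv2.INTER_CUBIC)
cv2.imwrite('pics/c1.png',cv2.resize(i[160:260,250:370],(720,600),interpolation=cv2.INTER_CUBIC))
cv2.imwrite('pics/c2.png',cv2.resize(i[250:320,140:220],(640,560),interpolation=cv2.INTER_CUBIC))
E
```

```text
(no output)
```

View pics/c1.png

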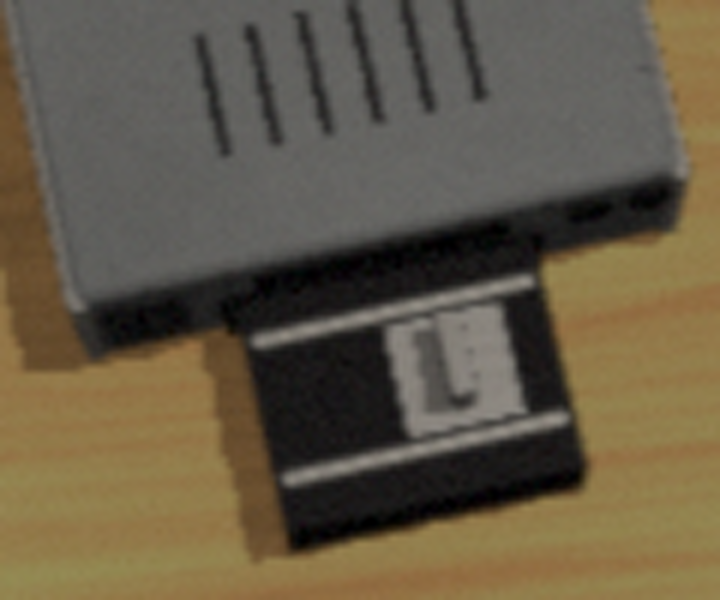

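View pics/c2.png

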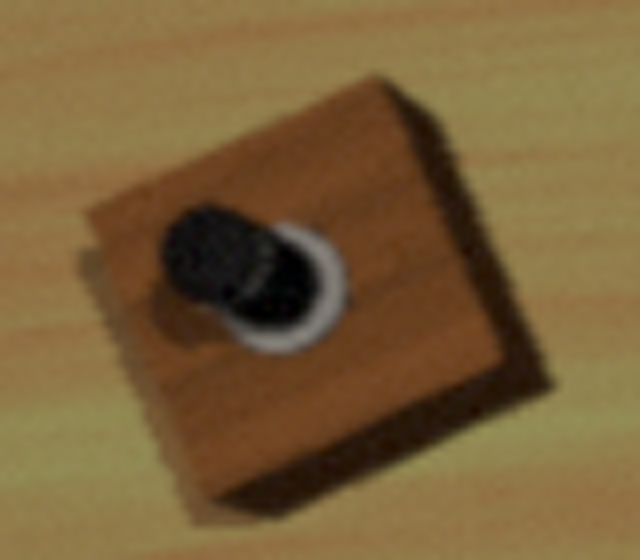

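```bash
python3 - <<'E'
from h import *
cp=optics.camera_params('top')
f=lambda L,s,u0,v0,z:np.array([ray_z(cp,u0+x/s,v0+y/s,z) for x,y in L])
c=f([(75,308),(682,178)],6,250,160,88)
print('unit corners',c, np.linalg.norm(c[0]-c[1]))
ydir=c[0]-c[1]; yaw=np.arctan2(-ydir[0],ydir[1]); print('yaw',np.degrees(yaw))
P=f([(387,325),(505,305),(525,412),(408,437)],6,250,160,55.5)
print('plate',P,P.mean(0))
R=f([(255,342),(532,282),(567,415),(288,480)],6,250,160,55.5); print('rails',R)
x=np.array([np.cos(yaw),np.sin(yaw)]);y=np.array([-x[1],x[0]])
O=c.mean(0)[:2]+100*x; print('origin',O)
for p in (P.mean(0),R.mean(0),*R): print((p[:2]-O)@x,(p[:2]-O)@y)
print('well',O-148*x-25*y)
S=f([(85,212),(380,75),(500,360),(205,500)],8,140,250,75);print('stand',S,S.mean(0)); 
for k in range(4): d=S[(k+1)%4]-S[k]; print(np.linalg.norm(d),np.degrees(np.arctan2(d[1],d[0])))
print('collar',f([(283,288)],8,140,250,81)); print('handletop',f([(207,250)],8,140,250,156))
d=np.load('top0.npy')
for u,v in [(300,180),(330,240),(161+0,279),(165,281),(190,290)]:
  print(u,v,unproj(cp,u,v,d[v,u]))
for n,u,v in [('mug',176,197),('tape',252,348),('tin',466,264)]: print(n,ray_z(cp,u,v,85 if n!='tape' else 25))
E
```

```text
unit corners [[ 665.94161787  104.42913277   88.        ]
 [ 694.0436783  -129.99166226   88.        ]] 236.09920572173272
yaw 6.835922059369197
plate [[656.10009532 -12.85354703  55.5       ]
 [659.53190533 -59.2413308   55.5       ]
 [616.32317811 -62.49599803  55.5       ]
 [610.95990808 -16.604961    55.5       ]] [635.72877171 -37.79895922  55.5       ]
rails [[654.40911163  38.72063783  55.5       ]
 [667.68685808 -70.65088848  55.5       ]
 [613.53443936 -78.4927659   55.5       ]
 [598.6758819   30.9417495   55.5       ]]
origin [779.28175595  -0.87861546]
-146.92697639409596 -19.57127168317339
-146.92989211610845 -1.513913844233624
-119.27157427120709 54.18089821779655
-119.10632747091765 -55.99351810045566
-173.80717207381056 -57.334075755986376
-175.53449464849842 53.09104026171101
well [635.30953863 -43.31681337]
stand [[543.93188194 366.79116026  75.        ]
 [574.69330756 282.53606002  75.        ]
 [490.92120124 253.35249381  75.        ]
 [460.2405407  336.72232045  75.        ]] [517.44673286 309.85050864  75.        ]
89.6949676597601 -69.94292891238642
88.709899862765 -160.79327083171773
88.83597765640391 110.20395674927575
88.92904882654264 19.762478205273254
collar [[516.11556345 311.04046006  81.        ]]
handletop [[516.58109534 311.62932306 156.        ]]
300 180 [731.95260829  12.89979605  86.8451606 ]
330 240 [592.73437104 -42.71571015  48.95540308]
161 279 [522.61146026 322.0381918  154.35836706]
165 281 [517.70737955 314.11241461 153.44979515]
190 290 [504.61112618 280.12232853  76.5937528 ]
mug [720.26300701 299.19436115  85.        ]
tape [365.9171945  158.26861538  25.        ]
tin [ 500.67813871 -337.58708481   85.        ]
```

```bash
cat >> h.py <<'E'
from scipy.spatial.transform import Rotation as Ro
YAW=np.radians(7.1); UX=np.array([np.cos(YAW),np.sin(YAW),0]);UY=np.array([-UX[1],UX[0],0]);O=np.array([779.3,-.9,0])
def toolR(): return Ro.from_euler('xyz',readout.state()['ee_rot'],degrees=True).as_matrix()
def go(target,jaw=None):
    """print remaining shift cm and rotation vec to make tool x down and tool y along jaw"""
    s=readout.state();R=toolR();p=s['ee_pos']
    print('t',round(s['time_s'],2),'p',p.round(1),'F',s['force'].round(1),'w',round(s['gripper_width'],1),'toolx',R[:,0].round(3),'tooly',R[:,1].round(3))
    if target is not None: print('shift cm',((np.array(target)-p)/10).round(2))
    if jaw is not None:
        for sg in (1,-1):
            j=sg*np.array(jaw);X=np.array([0,0,-1.]);T=np.column_stack([X,j,np.cross(X,j)])
            print('rotvec',Ro.from_matrix(T@R.T).as_rotvec().round(3))
E
python3 - <<'E'
from h import *
go(O-147*UX-52*UY+[0,0,200],UX); print(readout.state()['qpos'].round(1))
E
```

```text
t 0.1 p [260.1 512.3 227.2] F [-0.8  0.6  0.6] w 91.5 toolx [-0.001 -0.001 -1.   ] tooly [ 0.453  0.892 -0.002]
shift cm [ 37.98 -58.3   -2.72]
rotvec [ 0.001 -0.001 -0.977]
rotvec [2.000e-03 1.000e-03 2.164e+00]
[61.9 18.3 89.7 -0.  72.  -1.1]
```

```bash
R='x'
python3 -m creep '[{"translation":[1.9,-2.9,0],"delta_rot":[0,0,-0.05]},{"translation":[1.9,-2.9,0],"delta_rot":[0,0,-0.05]},{"translation":[1.9,-2.9,0],"delta_rot":[0,0,-0.05]},{"translation":[1.9,-2.9,0],"delta_rot":[0,0,-0.05]},{"translation":[1.9,-2.9,0],"delta_rot":[0,0,-0.05]}]' -1 20
python3 -m creep '[{"translation":[1.9,-2.9,0],"delta_rot":[0,0,-0.05]},{"translation":[1.9,-2.9,0],"delta_rot":[0,0,-0.05]},{"translation":[1.9,-2.9,0],"delta_rot":[0,0,-0.05]},{"translation":[1.9,-2.9,0],"delta_rot":[0,0,-0.05]},{"translation":[1.9,-2.9,0],"delta_rot":[0,0,-0.05]}]'
python3 -m creep '[{"translation":[1.9,-2.9,0],"delta_rot":[0,0,-0.05]},{"translation":[1.9,-2.9,0],"delta_rot":[0,0,-0.05]},{"translation":[1.9,-2.9,0],"delta_rot":[0,0,-0.05]},{"translation":[1.9,-2.9,0],"delta_rot":[0,0,-0.05]},{"translation":[1.9,-2.9,0],"delta_rot":[0,0,-0.05]}]'
python3 -m creep '[{"translation":[1.9,-2.9,0],"delta_rot":[0,0,-0.05]},{"translation":[1.9,-2.9,0],"delta_rot":[0,0,-0.05]},{"translation":[1.9,-2.9,0],"delta_rot":[0,0,-0.05]},{"translation":[1.9,-2.9,0],"delta_rot":[0,0,-0.05]},{"translation":[0,0,0],"delta_rot":[0,0,0]}]'
python3 - <<'E'
from h import *
i,d=optics.grab_frame('wrist');save('w1',i);np.save('w1.npy',d)
cp=optics.camera_params('wrist');print(cp); import pickle;pickle.dump(cp,open('w1.pkl','wb'))
go(O-147*UX-52*UY+[0,0,74],UX)
E
```

```text
time_s: 0.52
ee_pos: [355.6, 366.2, 227.6]
ee_rot: [-85.1, 90.0, -126.4]
force: [0.4, 0.9, -1.0]
gripper_width: 60.7
time_s: 0.93
ee_pos: [450.7, 221.0, 227.7]
ee_rot: [-106.5, 90.0, -162.2]
force: [0.3, 0.7, 0.1]
gripper_width: 27.5
time_s: 1.35
ee_pos: [545.7, 76.1, 227.6]
ee_rot: [-113.7, 90.0, 176.2]
force: [1.2, 0.8, 0.7]
gripper_width: 0.8
time_s: 1.77
ee_pos: [624.0, -43.5, 226.8]
ee_rot: [16.5, 89.8, -65.2]
force: [1.3, 0.4, -0.2]
gripper_width: 0.8
{'mtx': array([[377.79496287,   0.        , 324.31212354],
       [  0.        , 377.79496287, 239.27476082],
       [  0.        ,   0.        ,   1.        ]]), 'R': array([[ 0.98924653,  0.14624736, -0.00173807],
       [ 0.14217055, -0.95874469,  0.24616287],
       [ 0.03433431, -0.24376287, -0.96922692]]), 't': array([-609.68118148, -154.54826047,  358.11361744])}
t 1.82 p [622.3 -40.9 226.7] F [0.2 0.2 0.2] w 0.1 toolx [-0.001 -0.    -1.   ] tooly [ 0.989  0.147 -0.001]
shift cm [  1.76  -2.97 -15.27]
rotvec [ 0.    -0.001 -0.023]
rotvec [2.000e-03 1.000e-03 3.118e+00]
```

View pics/w1.png

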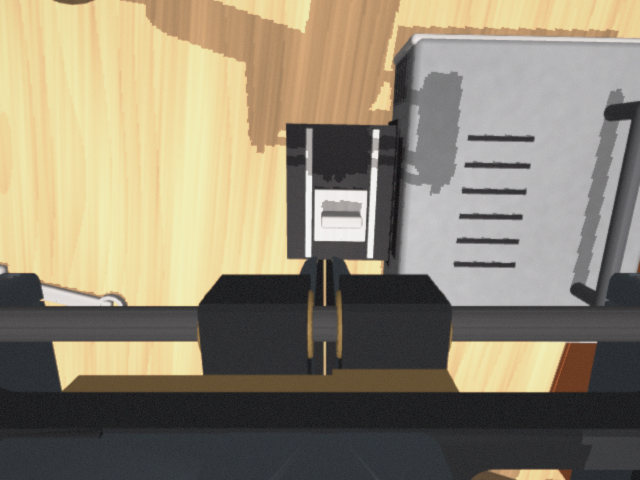

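```bash
python3 - <<'E'
from h import *
import pickle;cp=pickle.load(open('w1.pkl','rb'))
i=cv2.imread('pics/w1.png');cv2.imwrite('pics/w1c.png',cv2.resize(i[110:270,270:430],(640,640)[:2],interpolation=cv2.INTER_CUBIC)[:600])
def sh(n,u,v,z):
    p=ray_z(cp,u,v,z);q=p-O;print(n,p.round(1),'unit',round(q@UX,1),round(q@UY,1))
for u,v in [(314,189),(366,189),(367,241),(315,242)]: sh('plate',u,v,55.5)
for u,v in [(287,124),(287,259)]: sh('nose',u,v,50)
for u,v in [(322,212),(360,210)]: sh('fin',u,v,83.5)
for u,v in [(418,36),]: sh('hous',u,v,88)
d=np.load('w1.npy')
for u,v in [(341,214),(341,212),(300,200),(341,235),(450,220)]: print(unproj(cp,u,v,d[v,u]).round(1))
E
```

```text
plate [609.  -11.1  55.5] unit -170.3 10.9
plate [653.6  -4.5  55.5] unit -125.1 11.9
plate [662.6 -50.3  55.5] unit -121.9 -34.6
plate [616.5 -58.1  55.5] unit -168.6 -36.6
nose [578.6  39.3  50. ] unit -194.1 64.7
nose [593.3 -79.4  50. ] unit -194.3 -54.9
fin [618.3 -25.1  83.5] unit -162.8 -4.2
fin [648.3 -19.   83.5] unit -132.2 -1.8
hous [667.4 111.1  88. ] unit -97.2 125.0
[634.4 -26.2  73.9]
[634.8 -26.4  63.2]
[598.1 -22.9  52.3]
[638.6 -48.3  55.4]
[720.3 -15.8  87.7]
```

View pics/w1c.png

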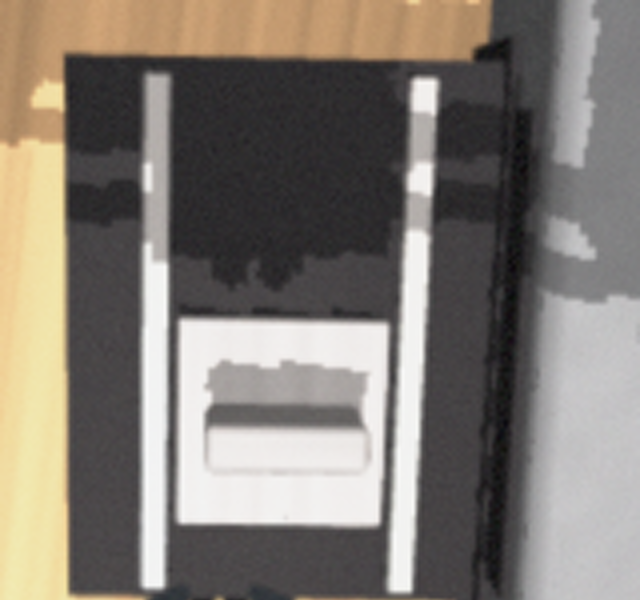

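```bash
python3 - <<'E'
from h import *
cp=optics.camera_params('wrist');go(None)
i,d=optics.grab_frame('wrist');save('w2',i);np.save('w2.npy',d)
go(None);cp2=optics.camera_params('wrist');print(cp['t'],cp2['t'])
import pickle;pickle.dump(cp,open('w2.pkl','wb'))
cv2.imwrite('pics/w2c.png',cv2.cvtColor(cv2.resize(i[110:270,270:430],(800,800),interpolation=cv2.INTER_CUBIC)[:600],cv2.COLOR_RGB2BGR))
cv2.imwrite('pics/w2d.png',cv2.cvtColor(cv2.resize(i[110:270,270:430],(800,800),interpolation=cv2.INTER_CUBIC)[300:],cv2.COLOR_RGB2BGR))
E
```

```text
t 1.82 p [622.3 -40.9 226.7] F [0.2 0.2 0.2] w 0.1 toolx [-0.001 -0.    -1.   ] tooly [ 0.989  0.147 -0.001]
t 1.87 p [621.3 -39.3 226.9] F [-0.6 -0.3  0.2] w 0.5 toolx [-0.002  0.001 -1.   ] tooly [ 0.989  0.149 -0.002]
[-609.68118148 -154.54826047  358.11361744] [-608.54821423 -153.89391837  359.02232944]
```

View pics/w2c.png

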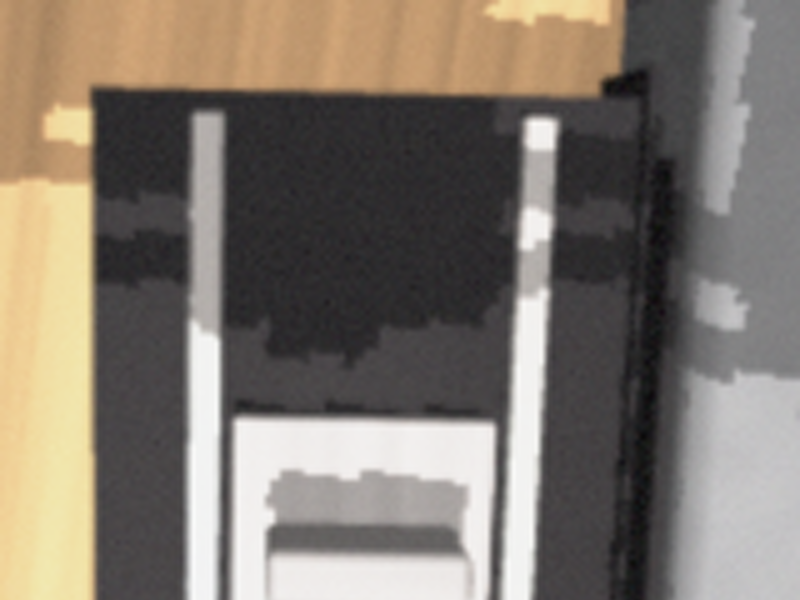

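View pics/w2d.png

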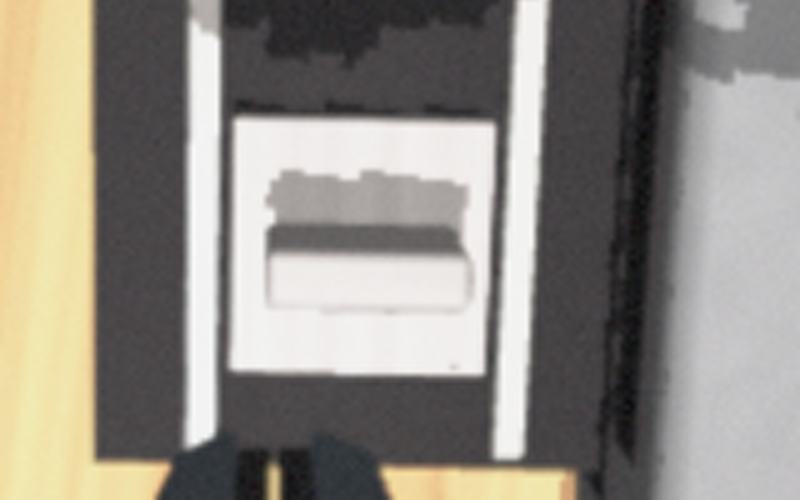

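```bash
python3 - <<'E'
from h import *
from scipy.optimize import least_squares
import pickle;cp=optics.camera_params('wrist') if 0 else pickle.load(open('w2.pkl','rb'))
ct=optics.camera_params('top')
# model pts in unit frame: (x,y,z)
W=[((93,90,110),(-196,60,50)),((95,460,170),(-196,-60,50))]
T=[((75,308),(-100,120,88)),((682,178),(-100,-120,88))]
print('cam',-cp['R'].T@cp['t'])
def res(p,useT=True,useW=True):
    c,s=np.cos(p[2]),np.sin(p[2]);r=[]
    w=lambda m:(p[0]+c*m[0]-s*m[1],p[1]+s*m[0]+c*m[1],m[2])
    if useW:
        for (x,y,v0),m in W: r+=list(proj(cp,w(m))-[270+x/5,v0+y/5])
        for x,y in [(235,415),(497,420),(485,675),(230,670)]: pass
        for k,(x,y) in enumerate([(235,415),(497,420),(485,675),(230,670)]):
            m=[(-171,23),(-125,23),(-125,-23),(-171,-23)][k]
            r+=list(proj(cp,w((m[0],m[1]-25+p[3],55.5)))-[270+x/5,110+y/5])
    if useT:
        for (x,y),m in T: r+=list(1.5*(proj(ct,w(m))-[250+x/6,160+y/6]))
        for k,(x,y) in enumerate([(387,325),(505,305),(525,412),(408,437)]):
            m=[(-125,23),(-125,-23),(-171,-23),(-171,23)][k]
            r+=list(1.5*(proj(ct,w((m[0],m[1]-25+p[3],55.5)))-[250+x/6,160+y/6]))
    return np.array(r)
for a in [(1,1),(1,0),(0,1)]:
    q=least_squares(res,[779,0,.12,6],args=a);p=q.x;print(a,p[:2].round(1),np.degrees(p[2]).round(2),'shut',p[3].round(1),'rms',np.sqrt(np.mean(q.fun**2)).round(2))
    c,s=np.cos(p[2]),np.sin(p[2]);print(' well',p[0]-148*c+25*s,p[1]-148*s-25*c)
E
```

```text
cam [612.80161973  28.28674232 384.07773422]
(1, 1) [781.9   0. ] 6.83 shut 7.4 rms 1.24
 well 637.9407527041636 -42.3882843228494
(1, 0) [780.1  -1.1] 6.66 shut 5.3 rms 0.77
 well 635.9853028041623 -43.12198564590841
(0, 1) [782.3   1.7] 7.23 shut 7.7 rms 0.21
 well 638.5987370903083 -41.73651271791425
```

```bash
sed -i 's/O=np.array(\[779.3,-.9,0\])/O=np.array([782.,.8,0])/' h.py; python3 - <<'E'
from h import *
go(O-148*UX-50*UY+[0,0,74],UX)
E
```

```text
t 1.87 p [621.3 -39.3 226.9] F [-0.6 -0.3  0.2] w 0.5 toolx [-0.002  0.001 -1.   ] tooly [ 0.989  0.149 -0.002]
shift cm [  2.    -2.78 -15.29]
rotvec [-0.001 -0.002 -0.025]
rotvec [ 3.000e-03 -1.000e-03  3.116e+00]
```

```bash

python3 -m creep '[{"translation":[1.0,-1.4,-2],"delta_rot":[0,0,-0.025]},{"translation":[1.0,-1.4,-3],"delta_rot":[0,0,0]},{"translation":[0,0,-3.5],"delta_rot":[0,0,0]},{"translation":[0,0,-2.5],"delta_rot":[0,0,0]},{"translation":[0,0,-2],"delta_rot":[0,0,0]}]'
python3 -m creep '[{"translation":[0,0,-1.2],"delta_rot":[0,0,0]},{"translation":[0,0,-0.8],"delta_rot":[0,0,0]},{"translation":[0,0,0],"delta_rot":[0,0,0]},{"translation":[0,0,0],"delta_rot":[0,0,0]}]'
python3 - <<'E'
from h import *
i,d=optics.grab_frame('wrist');save('w3',i)
go(O-148*UX-50*UY+[0,0,74],UX)
E
```

```text
time_s: 2.28
ee_pos: [639.3, -64.9, 95.3]
ee_rot: [-110.6, 89.8, 166.7]
force: [-1.0, 0.8, 0.6]
gripper_width: 0.1
time_s: 2.62
ee_pos: [641.7, -65.8, 78.8]
ee_rot: [80.2, 89.9, -2.5]
force: [-0.4, -0.1, -0.2]
gripper_width: 0.6
t 2.67 p [642.1 -66.   79.4] F [0.2 0.2 0.4] w 0.4 toolx [ 0.003 -0.    -1.   ] tooly [0.992 0.126 0.002]
shift cm [-0.08 -0.11 -0.54]
rotvec [ 0.     0.003 -0.003]
rotvec [-0.004  0.     3.139]
```

View pics/w3.png

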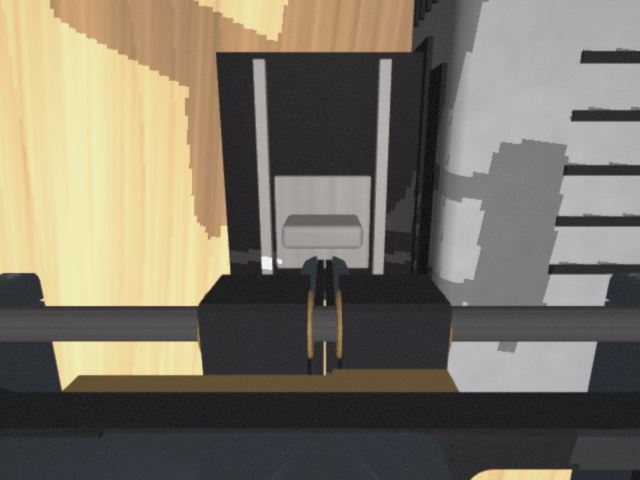

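```bash

python3 -m creep '[{"translation":[0,0,-0.4],"delta_rot":[0,0,0]},{"translation":[-0.1,0.8,0],"delta_rot":[0,0,0]},{"translation":[-0.1,0.8,0],"delta_rot":[0,0,0]},{"translation":[-0.1,0.8,0],"delta_rot":[0,0,0]},{"translation":[-0.1,0.8,0],"delta_rot":[0,0,0]}]'
python3 -m creep '[{"translation":[-0.1,0.8,0],"delta_rot":[0,0,0]},{"translation":[-0.1,0.6,0],"delta_rot":[0,0,0]},{"translation":[0,0.2,0],"delta_rot":[0,0,0]},{"translation":[0,0,0],"delta_rot":[0,0,0]}]'
python3 - <<'E'
from h import *
i,d=optics.grab_frame('wrist');save('w4',i)
go(O-148*UX+[0,0,74],UX)
E
```

```text
time_s: 3.08
ee_pos: [637.5, -33.6, 74.6]
ee_rot: [61.0, 89.9, -21.7]
force: [0.3, -2.2, 1.1]
gripper_width: 0.7
time_s: 3.42
ee_pos: [635.1, -17.2, 73.9]
ee_rot: [-153.3, 90.0, 124.0]
force: [-0.2, -0.9, 0.2]
gripper_width: 0.3
t 3.47 p [634.9 -17.6  73.7] F [ 0.2  0.4 -0.1] w 0.2 toolx [-0.001  0.001 -1.   ] tooly [ 0.992  0.126 -0.001]
shift cm [0.02 0.01 0.03]
rotvec [-0.001 -0.001 -0.002]
rotvec [ 1.000e-03 -1.000e-03  3.139e+00]
```

View pics/w4.png

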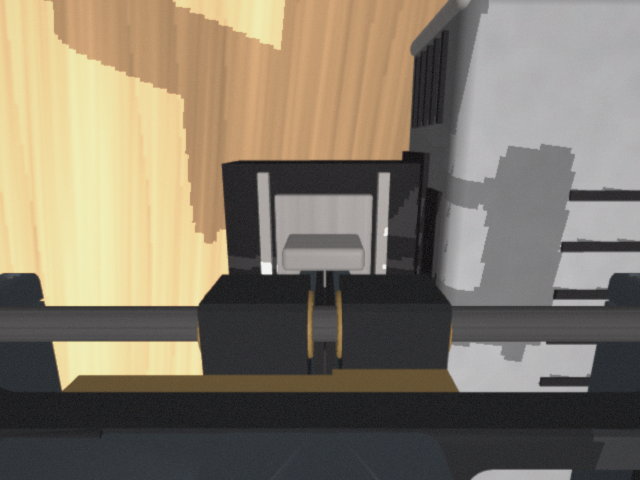

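```bash

python3 -m creep '[{"translation":[0,0.2,0],"delta_rot":[0,0,0]},{"translation":[0,0.2,0],"delta_rot":[0,0,0]},{"translation":[0,0,0],"delta_rot":[0,0,0]}]'
python3 -m creep '[{"translation":[0,0.2,0],"delta_rot":[0,0,0]},{"translation":[0,0,0],"delta_rot":[0,0,0]}]'
```

```text
time_s: 3.72
ee_pos: [635.0, -16.5, 73.8]
ee_rot: [-18.4, 89.8, -101.2]
force: [-0.5, -7.7, 1.3]
gripper_width: 0.3
time_s: 3.88
ee_pos: [635.0, -16.3, 73.8]
ee_rot: [-13.6, 89.6, -96.3]
force: [-0.0, -11.5, 1.0]
gripper_width: 0.5
```

```bash

python3 -m creep '[{"translation":[0.1,-1,0],"delta_rot":[0,0,0]},{"translation":[0,-0.6,1.5],"delta_rot":[0,0,0]},{"translation":[0,-0.6,3],"delta_rot":[0,0,0]},{"translation":[0,-0.6,3.5],"delta_rot":[0,0,0]},{"translation":[0,-0.4,3],"delta_rot":[0,0,0]}]'
python3 -m creep '[{"translation":[0,0,2],"delta_rot":[0,0,0]},{"translation":[0,0,0],"delta_rot":[0,0,0]},{"translation":[0,0,0],"delta_rot":[0,0,0]},{"translation":[0,0,0],"delta_rot":[0,0,0]}]' 0.2
python3 - <<'E'
from h import *
import pickle
cp=optics.camera_params('wrist')
i,d=optics.grab_frame('wrist');save('w5',i);np.save('w5.npy',d);pickle.dump(cp,open('w5.pkl','wb'))
t,d=optics.grab_frame('top');save('top5',t)
go([516.5,311,200],UX)
cv2.imwrite('pics/w5c.png',cv2.cvtColor(cv2.resize(i[130:280,240:400],(800,750),interpolation=cv2.INTER_CUBIC)[:600],cv2.COLOR_RGB2BGR))
cv2.imwrite('pics/t5c.png',cv2.cvtColor(cv2.resize(t[160:260,250:370],(720,600),interpolation=cv2.INTER_CUBIC),cv2.COLOR_RGB2BGR))
E
```

```text
time_s: 4.3
ee_pos: [636.3, -44.8, 185.4]
ee_rot: [175.8, 89.9, 93.0]
force: [0.8, -0.9, 0.0]
gripper_width: 0.5
time_s: 4.63
ee_pos: [635.5, -44.1, 202.5]
ee_rot: [-113.9, 89.9, 163.3]
force: [-0.4, -0.6, -0.2]
gripper_width: 23.8
t 4.73 p [635.3 -44.1 201.8] F [-0.8  0.1 -0.2] w 32.4 toolx [-0.004  0.001 -1.   ] tooly [ 0.992  0.126 -0.004]
shift cm [-11.88  35.51  -0.18]
rotvec [-0.001 -0.004 -0.002]
rotvec [ 6.000e-03 -1.000e-03  3.139e+00]
```

View pics/w5c.png

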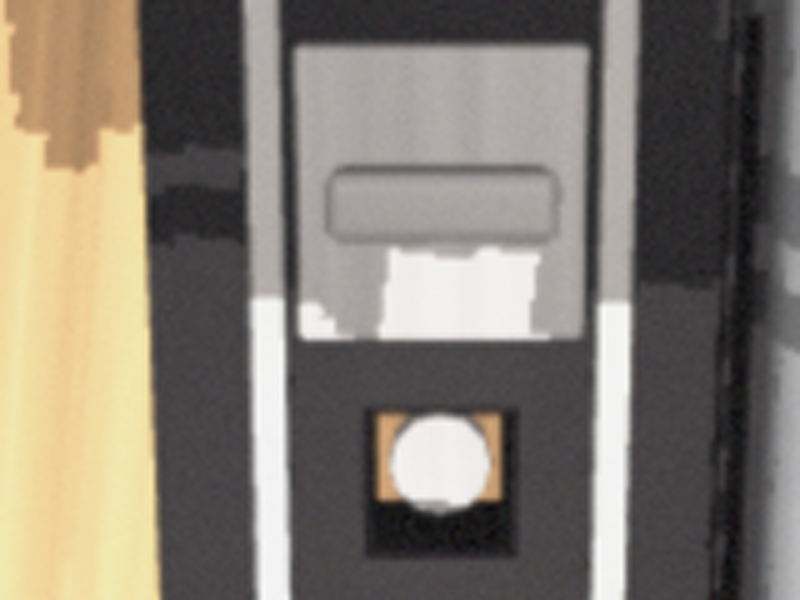

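View pics/t5c.png

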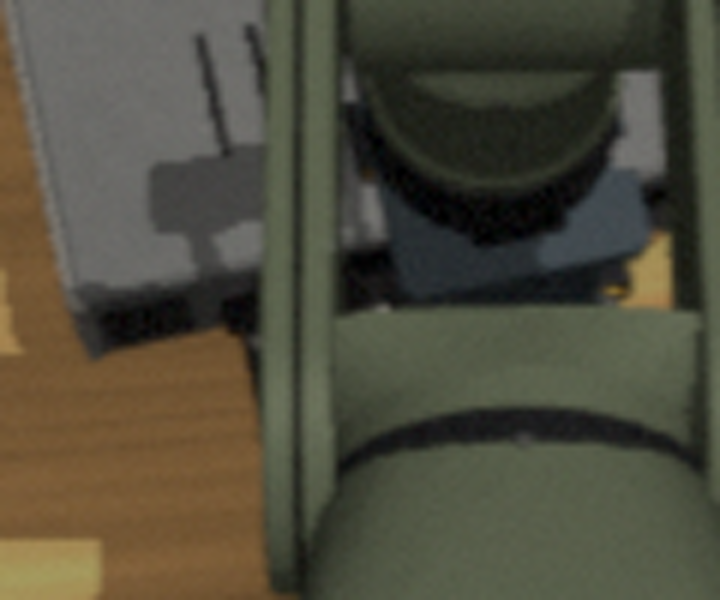

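```bash
python3 - <<'E'
from h import *
import pickle;cp=pickle.load(open('w5.pkl','rb'))
L=[ray_z(cp,240+x/5,130+y/5,50) for x,y in [(367,408),(518,408),(515,555),(370,555)]]
print(np.round(L,1),np.mean(L,0));print('button',ray_z(cp,240+440/5,130+463/5,34))
print(np.linalg.norm(np.diff(L,axis=0),axis=1), 'model',O-148*UX-25*UY)
E
```

```text
[[624.6 -30.3  50. ]
 [649.5 -27.2  50. ]
 [652.4 -52.2  50. ]
 [628.1 -55.3  50. ]] [638.6508103  -41.26513122  50.        ]
button [638.33960385 -41.3151786   34.        ]
[25.08966664 25.22026674 24.56696884] model [638.22491011 -42.301317     0.        ]
```

```bash

python3 -m creep '[{"translation":[-0.6,1.8,1.0],"delta_rot":[0,0,0]},{"translation":[-1.1,3.4,1.0],"delta_rot":[0,0,0]},{"translation":[-1.1,3.4,1],"delta_rot":[0,0,0]},{"translation":[-1.1,3.4,0],"delta_rot":[0,0,0]},{"translation":[-1.1,3.4,0],"delta_rot":[0,0,0]}]' 0.4
python3 -m creep '[{"translation":[-1.1,3.4,0],"delta_rot":[0,0,0]},{"translation":[-1.1,3.4,0],"delta_rot":[0,0,0]},{"translation":[-1.1,3.4,0],"delta_rot":[0,0,0]},{"translation":[-1.1,3.4,0],"delta_rot":[0,0,0]},{"translation":[-1.1,3,0],"delta_rot":[0,0,0]}]'
python3 -m creep '[{"translation":[-0.7,1.2,0],"delta_rot":[0,0,0]},{"translation":[0,0,0],"delta_rot":[0,0,0]},{"translation":[0,0,0],"delta_rot":[0,0,0]},{"translation":[0,0,0],"delta_rot":[0,0,0]}]'
python3 - <<'E'
from h import *
import pickle
cp=optics.camera_params('wrist')
i,d=optics.grab_frame('wrist');save('w6',i);np.save('w6.npy',d);pickle.dump(cp,open('w6.pkl','wb'))
go([516.5,311,200],UX)
E
```

```text
time_s: 5.15
ee_pos: [585.4, 111.1, 233.1]
ee_rot: [-103.0, 89.9, 174.2]
force: [0.2, 0.1, 0.0]
gripper_width: 63.5
time_s: 5.57
ee_pos: [529.9, 277.6, 232.4]
ee_rot: [-81.3, 89.8, -164.1]
force: [0.5, -0.2, 1.1]
gripper_width: 64.0
time_s: 5.9
ee_pos: [524.5, 286.6, 233.3]
ee_rot: [-35.3, 89.9, -118.1]
force: [-1.0, -1.0, 0.3]
gripper_width: 63.8
t 5.95 p [524.7 286.4 233.5] F [0.7 0.7 0.4] w 63.8 toolx [-0.    -0.001 -1.   ] tooly [ 0.992  0.124 -0.001]
shift cm [-0.82  2.46 -3.35]
rotvec [ 0.001 -0.    -0.001]
rotvec [1.000e-03 2.000e-03 3.141e+00]
```

View pics/w6.png

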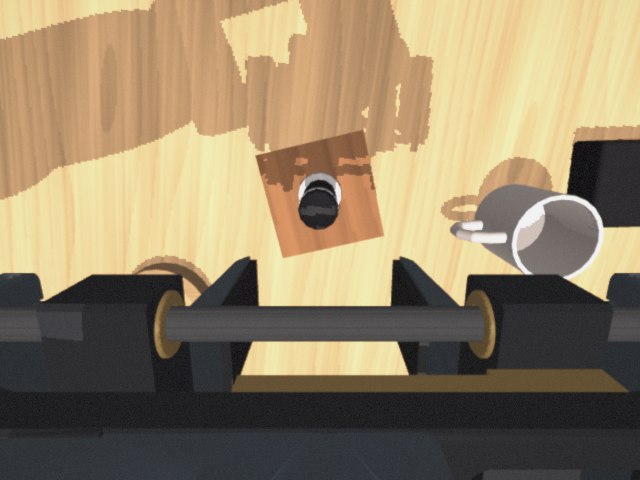

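```bash
python3 - <<'E'
from h import *
i=cv2.imread('pics/w6.png');cv2.imwrite('pics/w6c.png',cv2.resize(i[120:270,250:400],(600,600),interpolation=cv2.INTER_CUBIC))
E
```

```text
(no output)
```

View pics/w6c.png

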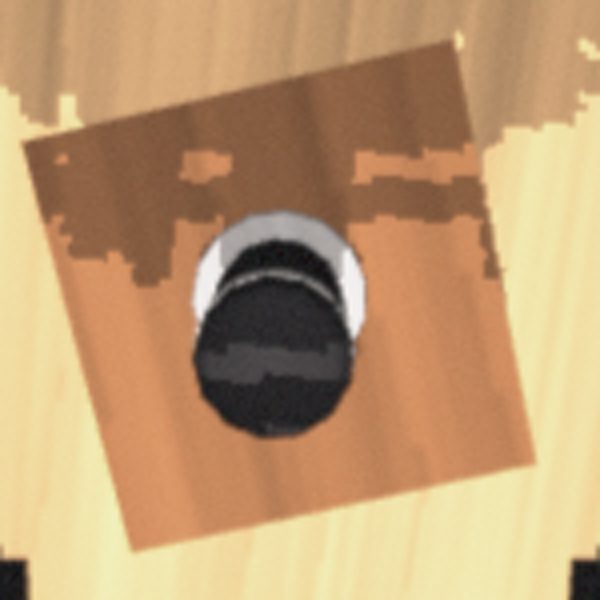

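```bash
python3 - <<'E'
from h import *
import pickle;cp=pickle.load(open('w6.pkl','rb'))
f=lambda x,y,z:ray_z(cp,250+x/4,120+y/4,z)
print('htop',f(274,357,156),'collar',f(279,296,81))
S=np.array([f(x,y,75) for x,y in [(23,143),(455,40),(536,463),(133,551)]]);print(S.round(1),S.mean(0),np.linalg.norm(S-np.roll(S,1,0),axis=1))
go(list(f(274,357,156)[:2])+[190],UX)
E
```

```text
htop [517.5376818  315.57374495 156.        ] collar [517.36206977 315.29685852  81.        ]
[[461.7 339.   75. ]
 [546.2 370.   75. ]
 [576.6 285.7  75. ]
 [492.5 255.2  75. ]] [519.2524618  312.47901098  75.        ] [89.30298757 89.92591402 89.58069294 89.40108309]
t 5.95 p [524.7 286.4 233.5] F [0.7 0.7 0.4] w 63.8 toolx [-0.    -0.001 -1.   ] tooly [ 0.992  0.124 -0.001]
shift cm [-0.72  2.92 -4.35]
rotvec [ 0.001 -0.    -0.001]
rotvec [1.000e-03 2.000e-03 3.141e+00]
```

```bash

python3 -m creep '[{"translation":[-0.3,1.4,0],"delta_rot":[0,0,0]},{"translation":[-0.4,1.5,-1],"delta_rot":[0,0,0]},{"translation":[0,0,-2.5],"delta_rot":[0,0,0]},{"translation":[0,0,-3],"delta_rot":[0,0,0]},{"translation":[0,0,-2.5],"delta_rot":[0,0,0]}]'
python3 -m creep '[{"translation":[0,0,-2],"delta_rot":[0,0,0]},{"translation":[0,0,-1],"delta_rot":[0,0,0]},{"translation":[0,0,0],"delta_rot":[0,0,0]},{"translation":[0,0,0],"delta_rot":[0,0,0]}]'
python3 - <<'E'
from h import *
i,d=optics.grab_frame('wrist');save('w7',i)
go([517.5,315.3,113],UX)
E
```

```text
time_s: 6.37
ee_pos: [516.6, 317.6, 141.9]
ee_rot: [-109.1, 90.0, 168.2]
force: [-0.7, -1.0, -0.3]
gripper_width: 63.8
time_s: 6.7
ee_pos: [517.4, 317.3, 113.9]
ee_rot: [-131.1, 90.0, 146.1]
force: [0.1, 0.7, -0.5]
gripper_width: 64.1
t 6.75 p [518.  317.5 114.9] F [-0.2  0.3 -0.2] w 63.9 toolx [ 0.002  0.001 -1.   ] tooly [0.992 0.126 0.002]
shift cm [-0.05 -0.22 -0.19]
rotvec [-0.001  0.002 -0.002]
rotvec [-3.00e-03 -2.00e-03  3.14e+00]
```

View pics/w7.png

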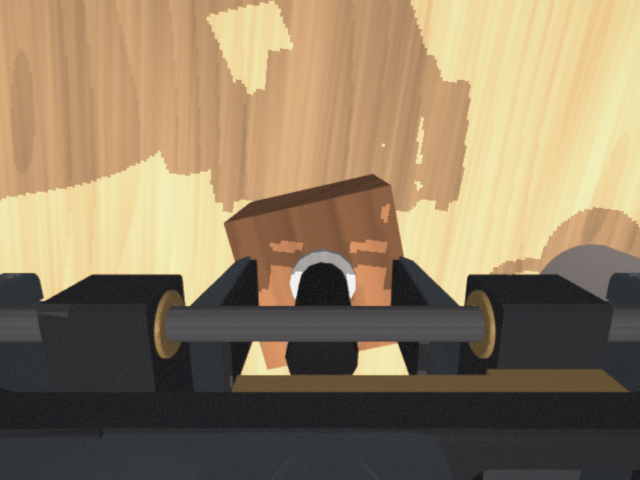

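```bash

python3 -m creep '[{"translation":[0,-0.2,-0.1],"delta_rot":[0,0,0]},{"translation":[0,0,0],"delta_rot":[0,0,0]},{"translation":[0,0,0],"delta_rot":[0,0,0]},{"translation":[0,0,0],"delta_rot":[0,0,0]},{"translation":[0,0,0],"delta_rot":[0,0,0]}]' -1 40
python3 -m creep '[{"translation":[0,0,0],"delta_rot":[0,0,0]},{"translation":[0,0,0],"delta_rot":[0,0,0]},{"translation":[0,0,0],"delta_rot":[0,0,0]}]'
python3 - <<'E'
from h import *
i,d=optics.grab_frame('wrist');save('w8',i)
go([517.5,315.3,113],UX)
E
```

```text
time_s: 7.17
ee_pos: [517.5, 314.8, 113.5]
ee_rot: [113.1, 89.9, 30.3]
force: [-0.0, -1.2, -0.1]
gripper_width: 33.7
time_s: 7.42
ee_pos: [517.3, 314.7, 113.2]
ee_rot: [102.5, 90.0, 19.7]
force: [-0.2, -0.1, 1.1]
gripper_width: 25.6
t 7.47 p [517.3 314.7 113.2] F [0.1 0.5 2.5] w 25.6 toolx [ 0.  0. -1.] tooly [0.992 0.126 0.   ]
shift cm [ 0.02  0.06 -0.02]
rotvec [-0.     0.    -0.002]
rotvec [-0.   -0.    3.14]
```

View pics/w8.png

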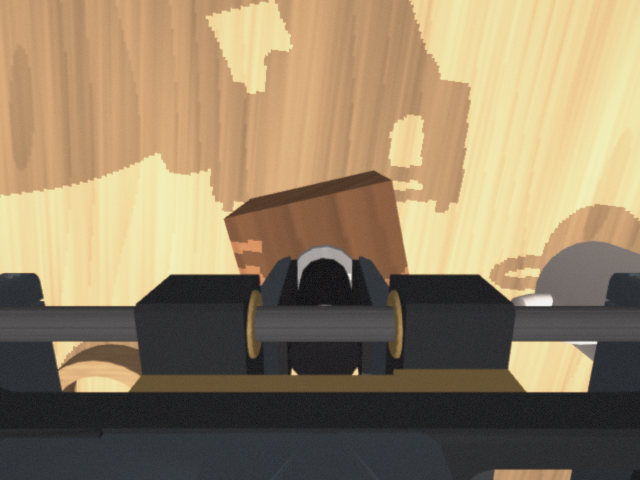

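```bash

python3 -m creep '[{"translation":[0,0,1],"delta_rot":[0,0,0]},{"translation":[0,0,2],"delta_rot":[0,0,0]},{"translation":[0,0,2.5],"delta_rot":[0,0,0]},{"translation":[0,0,2.5],"delta_rot":[0,0,0]},{"translation":[0,0,2],"delta_rot":[0,0,0]}]'
python3 -m creep '[{"translation":[0.5,-1.5,1],"delta_rot":[0,0,0]},{"translation":[1,-3,0],"delta_rot":[0,0,0]},{"translation":[1,-3,0],"delta_rot":[0,0,0]},{"translation":[1,-3,0],"delta_rot":[0,0,0]},{"translation":[1,-3,0],"delta_rot":[0,0,0]}]'
python3 -m creep '[{"translation":[1,-3,0],"delta_rot":[0,0,0]},{"translation":[1,-3,0],"delta_rot":[0,0,0]},{"translation":[1,-3,0],"delta_rot":[0,0,0]},{"translation":[1,-3,0],"delta_rot":[0,0,0]},{"translation":[1,-3,0],"delta_rot":[0,0,0]}]'
python3 -m creep '[{"translation":[1,-3,0],"delta_rot":[0,0,0]},{"translation":[1,-2,0],"delta_rot":[0,0,0]},{"translation":[0.6,-1.2,0],"delta_rot":[0,0,0]},{"translation":[0,0,0],"delta_rot":[0,0,0]},{"translation":[0,0,0],"delta_rot":[0,0,0]}]'
python3 - <<'E'
from h import *
i,d=optics.grab_frame('wrist');save('w9',i)
s,d=optics.grab_frame('scene');save('s9',s);np.save('s9.npy',d)
go([638.4,-42.1,160],UX)
cv2.imwrite('pics/s9c.png',cv2.cvtColor(cv2.resize(s[170:320,240:400],(640,600),interpolation=cv2.INTER_CUBIC),cv2.COLOR_RGB2BGR))
E
```

```text
time_s: 7.88
ee_pos: [517.6, 314.8, 215.1]
ee_rot: [111.3, 89.9, 28.6]
force: [-0.7, 0.6, -2.1]
gripper_width: 25.6
time_s: 8.3
ee_pos: [562.4, 178.5, 223.4]
ee_rot: [75.2, 90.0, -7.5]
force: [-0.0, -0.3, -1.5]
gripper_width: 25.3
time_s: 8.72
ee_pos: [612.4, 28.1, 223.3]
ee_rot: [-112.7, 90.0, 164.5]
force: [0.1, 0.3, -1.5]
gripper_width: 25.5
time_s: 9.13
ee_pos: [638.1, -32.1, 222.8]
ee_rot: [-145.4, 89.9, 131.8]
force: [0.1, 1.1, -2.2]
gripper_width: 25.6
t 9.23 p [637.8 -31.  223. ] F [ 0.2 -0.4 -1.3] w 25.4 toolx [-0.001  0.001 -1.   ] tooly [ 0.992  0.127 -0.001]
shift cm [ 0.06 -1.11 -6.3 ]
rotvec [-0.001 -0.001 -0.003]
rotvec [ 1.000e-03 -1.000e-03  3.139e+00]
```

View pics/w9.png

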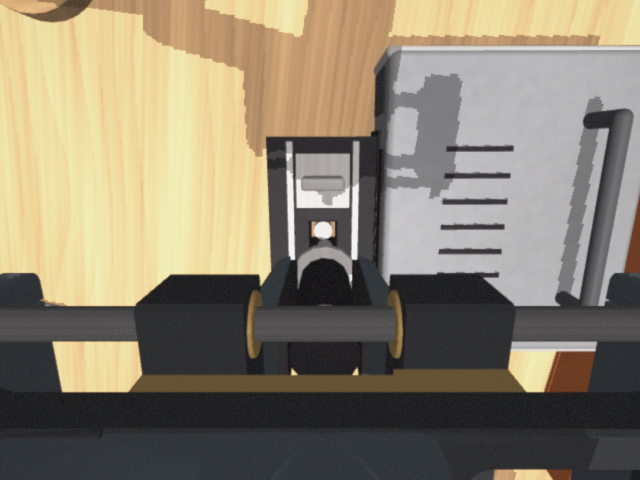

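View pics/s9c.png

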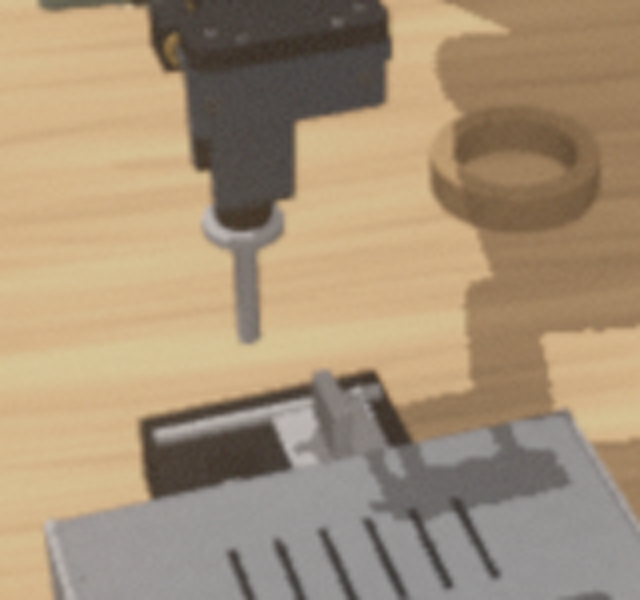

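```bash
python3 - <<'E'
from h import *
cp=optics.camera_params('scene')
print(proj(cp,[637.8,-30.4,124.8]), proj(cp,[637.8,-30.4,184.8]),'collar obs',240+243/4,170+232/4)
print(ray_z(cp,240+248/4,170+341/4,124.8))
E
```

```text
[302.95632351 253.98004635] [301.58922987 226.60960165] collar obs 300.75 228.0
[641.08711183 -32.60453436 124.8       ]
```

```bash

python3 -m creep '[{"translation":[0.05,-0.6,-1],"delta_rot":[0,0,0]},{"translation":[0,-0.5,-2],"delta_rot":[0,0,0]},{"translation":[0,0,-2],"delta_rot":[0,0,0]},{"translation":[0,0,-1],"delta_rot":[0,0,0]},{"translation":[0,0,0],"delta_rot":[0,0,0]}]'
python3 -m creep '[{"translation":[0,0,-0.6],"delta_rot":[0,0,0]},{"translation":[0,0,-0.6],"delta_rot":[0,0,0]},{"translation":[0,0,-0.6],"delta_rot":[0,0,0]},{"translation":[0,0,-0.2],"delta_rot":[0,0,0]},{"translation":[0,0,0],"delta_rot":[0,0,0]}]'
python3 - <<'E'
from h import *
s,d=optics.grab_frame('scene');save('s10',s)
w,d=optics.grab_frame('wrist');save('w10',w)
go([638.4,-42.1,132],UX)
cv2.imwrite('pics/s10c.png',cv2.cvtColor(cv2.resize(s[170:320,240:400],(640,600),interpolation=cv2.INTER_CUBIC),cv2.COLOR_RGB2BGR))
E
```

```text
time_s: 9.65
ee_pos: [636.7, -42.5, 159.7]
ee_rot: [-102.8, 89.6, 174.5]
force: [-0.0, -0.2, -1.5]
gripper_width: 25.5
time_s: 10.07
ee_pos: [638.6, -43.2, 142.5]
ee_rot: [-101.9, 90.0, 175.3]
force: [0.2, 0.3, -1.7]
gripper_width: 25.9
t 10.17 p [639.  -43.3 143.3] F [ 0.2  0.5 -2.3] w 25.3 toolx [ 0.001 -0.    -1.   ] tooly [0.992 0.126 0.001]
shift cm [-0.06  0.12 -1.13]
rotvec [ 0.     0.001 -0.002]
rotvec [-1.000e-03  0.000e+00  3.139e+00]
```

View pics/s10c.png

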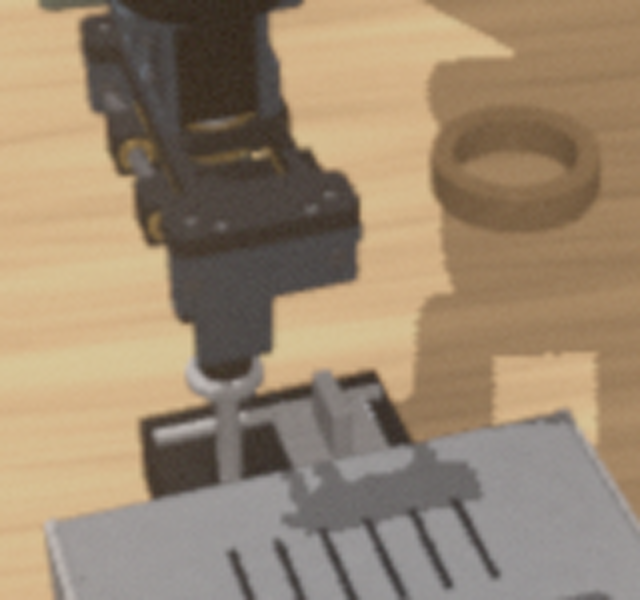

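View pics/w10.png

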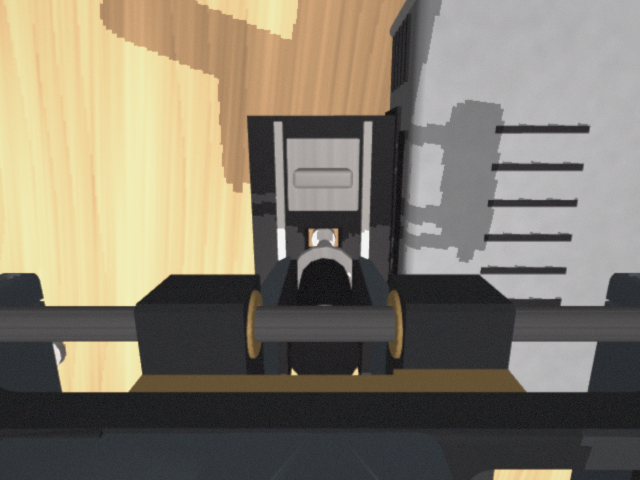

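```bash

python3 -m creep '[{"translation":[0,0.1,-0.5],"delta_rot":[0,0,0]},{"translation":[0,0,-0.4],"delta_rot":[0,0,0]},{"translation":[0,0,0],"delta_rot":[0,0,0]}]'
python3 -m creep '[{"translation":[0,0,-0.3],"delta_rot":[0,0,0]},{"translation":[0,0,-0.3],"delta_rot":[0,0,0]},{"translation":[0,0,0],"delta_rot":[0,0,0]},{"translation":[0,0,0],"delta_rot":[0,0,0]}]'
python3 -c "
from h import *
go([638.4,-42.1,124],UX)"
```

```text
time_s: 10.42
ee_pos: [638.2, -42.2, 133.0]
ee_rot: [-101.8, 89.9, 175.4]
force: [-0.6, 0.2, -2.5]
gripper_width: 25.3
time_s: 10.75
ee_pos: [638.8, -42.3, 128.4]
ee_rot: [84.7, 90.0, 2.0]
force: [-1.3, -0.8, 3.2]
gripper_width: 25.4
t 10.75 p [638.8 -42.3 128.4] F [-1.3 -0.8  3.2] w 25.4 toolx [ 0.  0. -1.] tooly [0.992 0.126 0.   ]
shift cm [-0.04  0.02 -0.44]
rotvec [-0.     0.    -0.002]
rotvec [-0.    -0.     3.139]
```

```bash

python3 -m creep '[{"translation":[0,0,-0.3],"delta_rot":[0,0,0]},{"translation":[0,0,-0.2],"delta_rot":[0,0,0]},{"translation":[0,0,0],"delta_rot":[0,0,0]},{"translation":[0,0,0],"delta_rot":[0,0,0]}]'
python3 -m creep '[{"translation":[0,0,-0.2],"delta_rot":[0,0,0]},{"translation":[0,0,0],"delta_rot":[0,0,0]},{"translation":[0,0,0],"delta_rot":[0,0,0]}]'
python3 -c "
from h import *
go([638.4,-42.1,124],UX)"
```

```text
time_s: 11.08
ee_pos: [638.9, -42.3, 123.3]
ee_rot: [79.8, 90.0, -3.0]
force: [-0.4, -0.5, 3.9]
gripper_width: 25.6
time_s: 11.33
ee_pos: [639.0, -42.3, 123.0]
ee_rot: [76.7, 89.9, -6.1]
force: [-3.8, 0.3, 11.9]
gripper_width: 25.5
t 11.33 p [639.  -42.3 123. ] F [-3.8  0.3 11.9] w 25.5 toolx [ 0.001 -0.    -1.   ] tooly [0.992 0.126 0.001]
shift cm [-0.06  0.02  0.1 ]
rotvec [ 0.     0.001 -0.002]
rotvec [-2.000e-03  0.000e+00  3.139e+00]
```

```bash

python3 -m creep '[{"translation":[-0.4,-0.05,0],"delta_rot":[0,0,0]},{"translation":[-0.4,-0.05,0],"delta_rot":[0,0,0]},{"translation":[-0.4,-0.05,0],"delta_rot":[0,0,0]},{"translation":[-0.4,-0.05,0],"delta_rot":[0,0,0]},{"translation":[-0.4,-0.05,0],"delta_rot":[0,0,0]}]'
python3 -m creep '[{"translation":[-0.4,-0.05,0],"delta_rot":[0,0,0]},{"translation":[-0.4,-0.05,0],"delta_rot":[0,0,0]},{"translation":[-0.4,-0.05,0],"delta_rot":[0,0,0]},{"translation":[-0.4,-0.05,0],"delta_rot":[0,0,0]}]'
python3 - <<'E'
from h import *
s,d=optics.grab_frame('scene');save('s11',s)
w,d=optics.grab_frame('wrist');save('w11',w)
go(np.array([639,-42.3,123])-96*UX)
cv2.imwrite('pics/s11c.png',cv2.cvtColor(cv2.resize(s[170:320,240:400],(640,600),interpolation=cv2.INTER_CUBIC),cv2.COLOR_RGB2BGR))
E
```

```text
time_s: 11.75
ee_pos: [621.5, -44.5, 123.0]
ee_rot: [85.2, 89.5, 2.4]
force: [2.1, 0.5, 8.1]
gripper_width: 25.6
time_s: 12.08
ee_pos: [605.6, -46.6, 123.0]
ee_rot: [84.8, 89.5, 2.0]
force: [1.6, 0.8, 8.5]
gripper_width: 25.5
t 12.18 p [604.5 -46.7 123. ] F [-0.5  0.4  9.7] w 25.4 toolx [ 0.006  0.    -1.   ] tooly [0.992 0.125 0.006]
shift cm [-6.07 -0.74 -0.  ]
```

View pics/s11c.png

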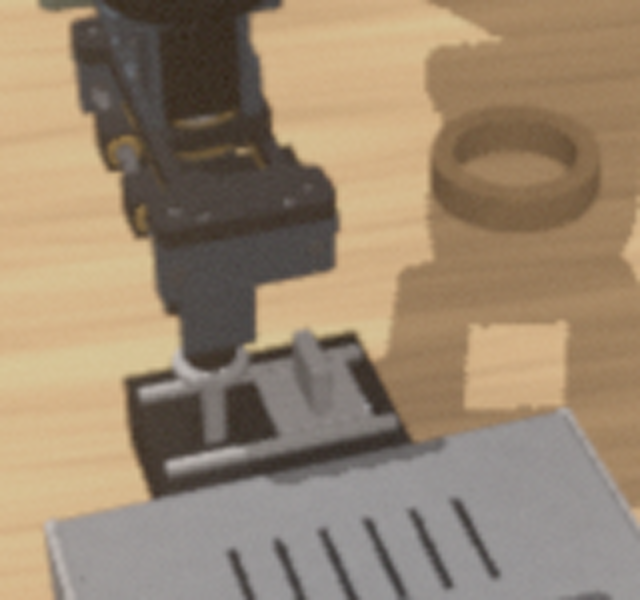

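View pics/w11.png

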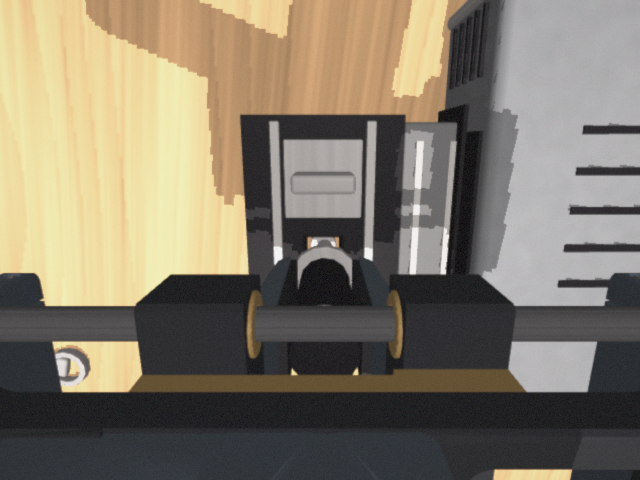

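```bash

python3 -m creep '[{"translation":[-0.4,-0.05,0],"delta_rot":[0,0,0]},{"translation":[-0.4,-0.05,0],"delta_rot":[0,0,0]},{"translation":[-0.4,-0.05,0],"delta_rot":[0,0,0]},{"translation":[-0.4,-0.05,0],"delta_rot":[0,0,0]},{"translation":[-0.4,-0.05,0],"delta_rot":[0,0,0]}]'
python3 -m creep '[{"translation":[-0.4,-0.05,0],"delta_rot":[0,0,0]},{"translation":[-0.4,-0.05,0],"delta_rot":[0,0,0]},{"translation":[-0.4,-0.05,0],"delta_rot":[0,0,0]},{"translation":[-0.4,-0.05,0],"delta_rot":[0,0,0]},{"translation":[-0.4,-0.05,0],"delta_rot":[0,0,0]}]'
python3 -m creep '[{"translation":[-0.4,-0.05,0],"delta_rot":[0,0,0]},{"translation":[-0.4,-0.05,0],"delta_rot":[0,0,0]},{"translation":[-0.4,-0.05,0],"delta_rot":[0,0,0]},{"translation":[-0.4,-0.05,0],"delta_rot":[0,0,0]}]'
python3 - <<'E'
from h import *
go(np.array([639,-42.3,123])-96*UX)
E
```

```text
time_s: 12.6
ee_pos: [585.6, -49.1, 123.0]
ee_rot: [84.3, 89.5, 1.5]
force: [1.8, 1.3, 8.7]
gripper_width: 25.7
time_s: 13.02
ee_pos: [565.7, -51.7, 123.0]
ee_rot: [83.6, 89.5, 0.8]
force: [0.9, 1.5, 8.7]
gripper_width: 25.7
time_s: 13.35
ee_pos: [549.7, -53.7, 123.0]
ee_rot: [83.2, 89.5, 0.4]
force: [1.1, 1.8, 8.6]
gripper_width: 25.4
t 13.35 p [549.7 -53.7 123. ] F [1.1 1.8 8.6] w 25.4 toolx [ 0.008  0.    -1.   ] tooly [0.992 0.125 0.008]
shift cm [-0.6  -0.05  0.  ]
```

```bash

python3 -m creep '[{"translation":[-0.3,-0.03,0],"delta_rot":[0,0,0]},{"translation":[-0.2,-0.03,0],"delta_rot":[0,0,0]},{"translation":[0,0,0],"delta_rot":[0,0,0]}]'
python3 -m creep '[{"translation":[-0.3,-0.03,0],"delta_rot":[0,0,0]},{"translation":[0,0,0],"delta_rot":[0,0,0]},{"translation":[0,0,0],"delta_rot":[0,0,0]}]'
python3 - <<'E'
from h import *
w,d=optics.grab_frame('wrist');save('w12',w)
s,d=optics.grab_frame('scene');save('s12',s)
go(np.array([639,-42.3,123])-96*UX)
cv2.imwrite('pics/s12c.png',cv2.cvtColor(cv2.resize(s[150:300,240:400],(640,600),interpolation=cv2.INTER_CUBIC),cv2.COLOR_RGB2BGR))
E
```

```text
time_s: 13.6
ee_pos: [545.8, -54.5, 123.0]
ee_rot: [80.9, 89.4, -1.9]
force: [3.8, 0.9, 6.3]
gripper_width: 25.7
time_s: 13.85
ee_pos: [543.0, -54.9, 123.0]
ee_rot: [79.8, 89.4, -3.0]
force: [3.4, 0.2, 6.4]
gripper_width: 25.6
t 13.95 p [543.  -54.9 123. ] F [2.4 0.  6.6] w 25.5 toolx [ 0.011 -0.001 -1.   ] tooly [0.992 0.125 0.011]
shift cm [ 0.07  0.07 -0.  ]
```

View pics/s12c.png

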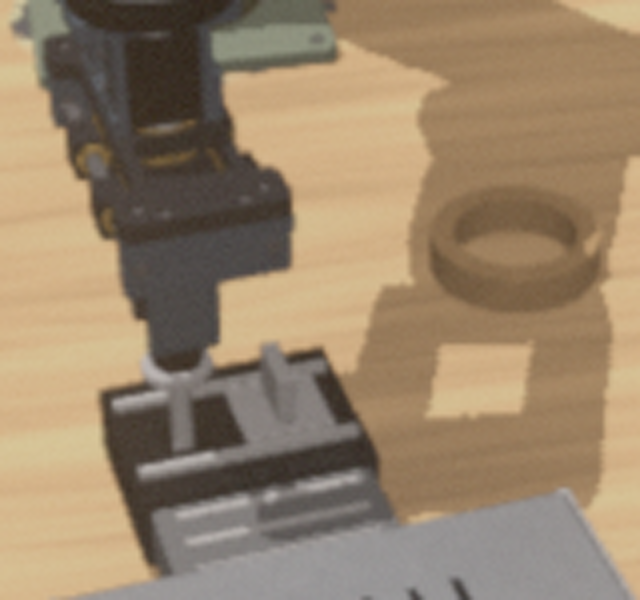

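```bash

python3 -m creep '[{"translation":[-0.2,-0.02,-0.05],"delta_rot":[0,0,0]},{"translation":[-0.2,-0.02,0],"delta_rot":[0,0,0]},{"translation":[0,0,0],"delta_rot":[0,0,0]},{"translation":[0,0,0],"delta_rot":[0,0,0]}]'
python3 -m creep '[{"translation":[-0.2,-0.02,0],"delta_rot":[0,0,0]},{"translation":[0,0,0],"delta_rot":[0,0,0]},{"translation":[0,0,0],"delta_rot":[0,0,0]}]'
python3 - <<'E'
from h import *
w,d=optics.grab_frame('wrist');save('w12',w)
s,d=optics.grab_frame('scene');save('s13',s)
go(np.array([639,-42.3,123])-96*UX)
cv2.imwrite('pics/s13c.png',cv2.cvtColor(cv2.resize(s[150:300,240:400],(640,600),interpolation=cv2.INTER_CUBIC),cv2.COLOR_RGB2BGR))
E
```

```text
time_s: 14.28
ee_pos: [541.0, -55.2, 123.0]
ee_rot: [81.1, 89.1, -1.8]
force: [7.2, 2.0, 6.5]
gripper_width: 25.8
time_s: 14.53
ee_pos: [540.6, -55.3, 123.0]
ee_rot: [82.1, 88.9, -0.8]
force: [9.6, 1.5, 1.9]
gripper_width: 25.5
t 14.63 p [540.6 -55.3 123.1] F [9.4 2.4 3.1] w 25.7 toolx [ 0.019 -0.    -1.   ] tooly [0.992 0.125 0.019]
shift cm [ 0.32  0.11 -0.01]
```

View pics/s13c.png

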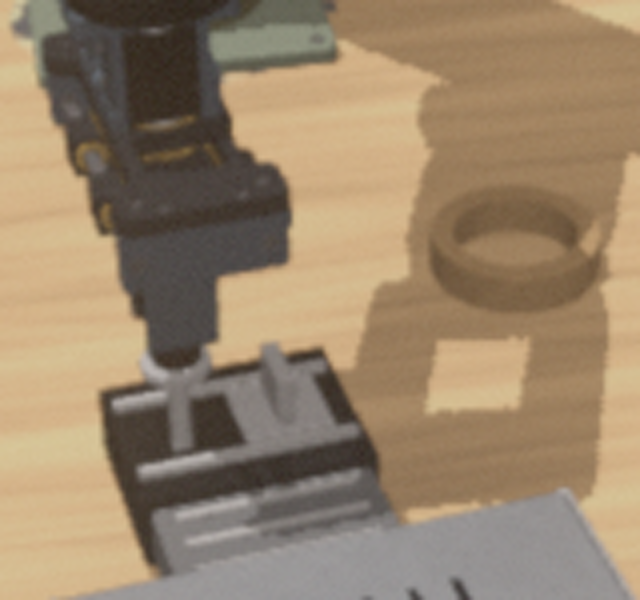

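View pics/w12.png

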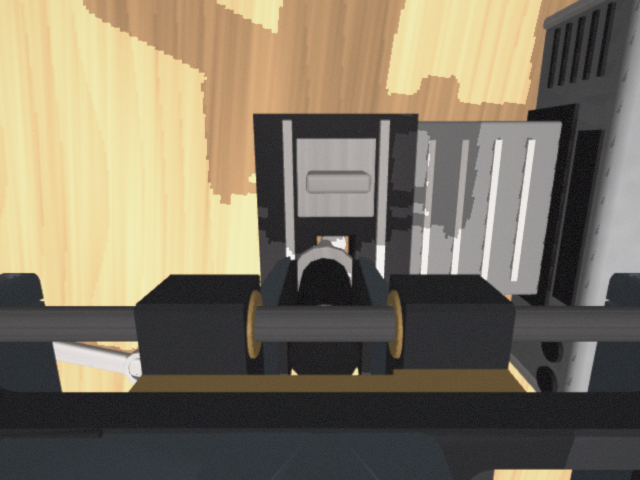

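```bash

python3 -m creep '[{"translation":[0.3,0.04,0],"delta_rot":[0,0,0]},{"translation":[0,0,-0.15],"delta_rot":[0,0,0]},{"translation":[0,0,0],"delta_rot":[0,0,0]},{"translation":[0,0,0],"delta_rot":[0,0,0]}]'
python3 -c "
from h import *
go(None)"
```

```text
time_s: 14.97
ee_pos: [541.4, -55.2, 122.8]
ee_rot: [79.2, 89.2, -3.6]
force: [3.1, 0.8, 15.5]
gripper_width: 25.7
t 14.97 p [541.4 -55.2 122.8] F [ 3.1  0.8 15.5] w 25.7 toolx [ 0.015 -0.001 -1.   ] tooly [0.992 0.125 0.014]
```

```bash

python3 -m creep '[{"translation":[0.3,0.04,0.2],"delta_rot":[0,0,0]},{"translation":[0.1,0,0.8],"delta_rot":[0,0,0]},{"translation":[0,0,1],"delta_rot":[0,0,0]},{"translation":[0,0,2],"delta_rot":[0,0,0]},{"translation":[0,0,2.5],"delta_rot":[0,0,0]}]'
python3 -m creep '[{"translation":[0,0,2],"delta_rot":[0,0,0]},{"translation":[0,0,1.5],"delta_rot":[0,0,0]},{"translation":[0,0,0],"delta_rot":[0,0,0]},{"translation":[0,0,0],"delta_rot":[0,0,0]}]'
python3 - <<'E'
from h import *
w,d=optics.grab_frame('wrist');save('w14',w)
s,d=optics.grab_frame('scene');save('s14',s)
go([519,311.8,223],UX)
cv2.imwrite('pics/s14c.png',cv2.cvtColor(cv2.resize(s[150:300,240:400],(640,600),interpolation=cv2.INTER_CUBIC),cv2.COLOR_RGB2BGR))
E
```

```text
time_s: 15.38
ee_pos: [537.8, -54.2, 182.8]
ee_rot: [-105.3, 89.6, 171.9]
force: [-0.1, -0.1, -2.1]
gripper_width: 25.6
time_s: 15.72
ee_pos: [539.1, -54.4, 218.8]
ee_rot: [-106.5, 89.9, 170.7]
force: [-0.0, -0.4, -2.0]
gripper_width: 25.7
t 15.82 p [538.5 -54.3 217.3] F [-0.8  0.1 -1.7] w 25.5 toolx [-0.004  0.001 -1.   ] tooly [ 0.992  0.126 -0.004]
shift cm [-1.95 36.61  0.57]
rotvec [-0.001 -0.004 -0.002]
rotvec [ 6.00e-03 -1.00e-03  3.14e+00]
```

View pics/s14c.png

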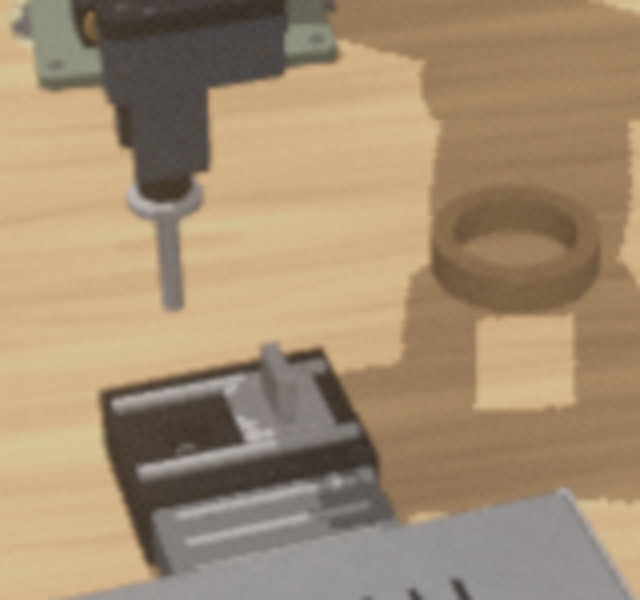

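View pics/w14.png

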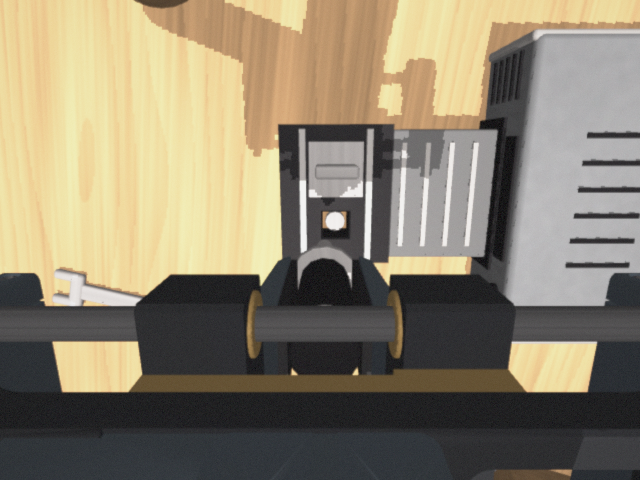

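```bash
python3 - <<'E'
from h import *
cp=optics.camera_params('scene')
for n,x,y,z in [('tip',172,308,119),('collar',165,197,182)]: print(n,ray_z(cp,240+x/4,150+y/4,z), 'nominal',proj(cp,[538.5,-53.7,z]),(240+x/4,150+y/4))
E
```

```text
tip [539.61980283 -55.27258277 119.        ] nominal [283.74060727 226.57777192] (283.0, 227.0)
collar [539.18166261 -54.59259792 182.        ] nominal [281.68462116 199.00489933] (281.25, 199.25)
```

```bash

python3 -m creep '[{"translation":[-0.1,1.6,0.2],"delta_rot":[0,0,0]},{"translation":[-0.2,3.2,0.2],"delta_rot":[0,0,0]},{"translation":[-0.2,3.2,0.2],"delta_rot":[0,0,0]},{"translation":[-0.2,3.2,0],"delta_rot":[0,0,0]},{"translation":[-0.2,3.2,0],"delta_rot":[0,0,0]}]'
python3 -m creep '[{"translation":[-0.2,3.2,0],"delta_rot":[0,0,0]},{"translation":[-0.2,3.2,0],"delta_rot":[0,0,0]},{"translation":[-0.2,3.2,0],"delta_rot":[0,0,0]},{"translation":[-0.2,3.2,0],"delta_rot":[0,0,0]},{"translation":[-0.1,3.2,0],"delta_rot":[0,0,0]}]'
python3 -m creep '[{"translation":[-0.1,3.2,0],"delta_rot":[0,0,0]},{"translation":[0,1.8,0],"delta_rot":[0,0,0]},{"translation":[0,0,0],"delta_rot":[0,0,0]},{"translation":[0,0,0],"delta_rot":[0,0,0]},{"translation":[0,0,0],"delta_rot":[0,0,0]}]'
python3 - <<'E'
from h import *
s,d=optics.grab_frame('scene');save('s15',s)
go([520.5,311.8,180],UX)
cv2.imwrite('pics/s15c.png',cv2.cvtColor(cv2.resize(s[130:280,400:560],(640,600),interpolation=cv2.INTER_CUBIC),cv2.COLOR_RGB2BGR))
E
```

```text
time_s: 16.23
ee_pos: [529.6, 90.6, 223.3]
ee_rot: [-89.2, 89.8, -172.0]
force: [1.2, -0.4, -1.4]
gripper_width: 25.6
time_s: 16.65
ee_pos: [520.3, 250.6, 223.0]
ee_rot: [-71.7, 89.8, -154.5]
force: [-0.2, -0.4, -1.1]
gripper_width: 25.2
time_s: 17.07
ee_pos: [520.2, 298.6, 223.6]
ee_rot: [-56.6, 89.8, -139.4]
force: [-0.0, 0.2, -1.7]
gripper_width: 25.6
t 17.12 p [520.4 298.3 224. ] F [ 0.1  0.6 -1.9] w 25.4 toolx [-0.002 -0.002 -1.   ] tooly [ 0.992  0.125 -0.002]
shift cm [ 0.01  1.35 -4.4 ]
rotvec [ 0.002 -0.002 -0.001]
rotvec [3.00e-03 3.00e-03 3.14e+00]
```

View pics/s15c.png

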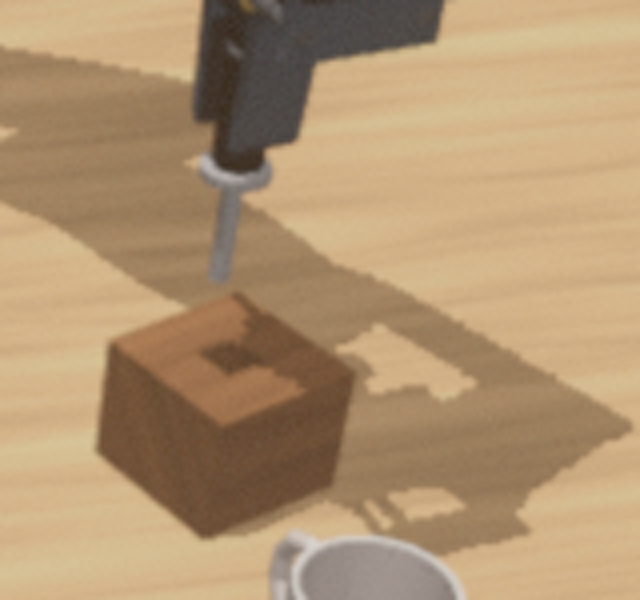

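```bash
python3 - <<'E'
from h import *
cp=optics.camera_params('scene')
f=lambda x,y,z:ray_z(cp,400+x/4,130+y/4,z)
print('hole',f(231,356,75),'tip',f(218,277,125.6),'collar',f(235,170,185.8))
S=np.array([f(x,y,75) for x,y in [(110,345),(236,293),(354,376),(226,427)]]);print(S.round(1),S.mean(0))
i=cv2.imread('pics/s15.png');cv2.imwrite('pics/s15d.png',cv2.resize(i[165:240,420:500],(800,750),interpolation=cv2.INTER_CUBIC)[:600])
E
```

```text
hole [521.08797851 311.66104343  75.        ] tip [521.17004598 297.57840863 125.6       ] collar [518.41178788 299.10404621 185.8       ]
[[498.9 253.5  75. ]
 [464.5 336.5  75. ]
 [550.7 366.4  75. ]
 [579.6 286.3  75. ]] [523.43097829 310.67472899  75.        ]
```

View pics/s15d.png

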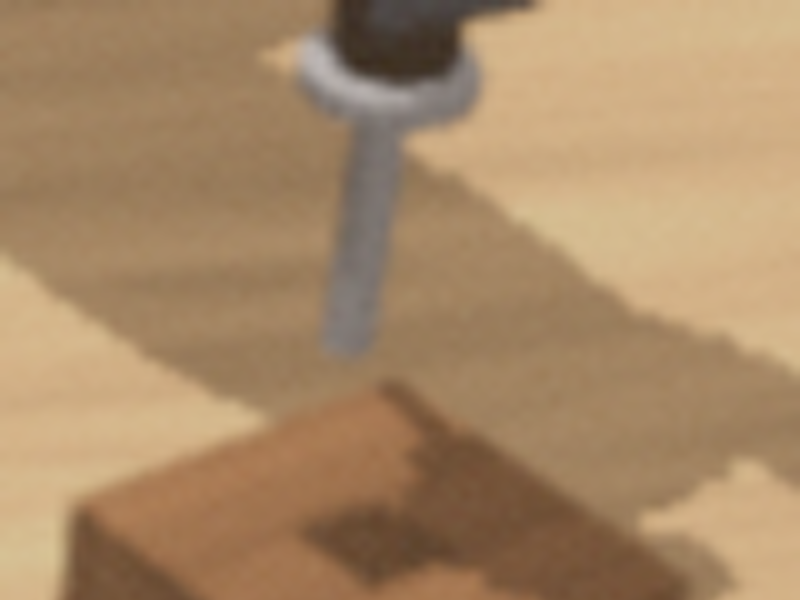

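```bash

python3 -m creep '[{"translation":[0.05,0.7,-0.5],"delta_rot":[0,0,0]},{"translation":[0,0.65,-1.5],"delta_rot":[0,0,0]},{"translation":[0,0,-1.5],"delta_rot":[0,0,0]},{"translation":[0,0,-1],"delta_rot":[0,0,0]},{"translation":[0,0,0],"delta_rot":[0,0,0]}]'
python3 -m creep '[{"translation":[0,0,-0.6],"delta_rot":[0,0,0]},{"translation":[0,0,-0.6],"delta_rot":[0,0,0]},{"translation":[0,0,0],"delta_rot":[0,0,0]}]'
python3 - <<'E'
from h import *
s,d=optics.grab_frame('scene');save('s16',s)
go([520.5,311.8,113.2],UX)
cv2.imwrite('pics/s16c.png',cv2.cvtColor(cv2.resize(s[165:240,420:500],(640,600),interpolation=cv2.INTER_CUBIC),cv2.COLOR_RGB2BGR))
E
```

```text
time_s: 17.53
ee_pos: [520.0, 311.7, 177.2]
ee_rot: [-66.4, 89.7, -149.2]
force: [-0.2, -0.4, -2.4]
gripper_width: 25.4
time_s: 17.78
ee_pos: [521.0, 312.6, 167.2]
ee_rot: [-64.8, 89.9, -147.6]
force: [0.2, 0.1, -1.6]
gripper_width: 25.5
t 17.83 p [521.2 312.8 167.7] F [-0.1 -0.1 -1.9] w 25.5 toolx [-0. -0. -1.] tooly [ 0.992  0.125 -0.   ]
shift cm [-0.07 -0.1  -5.45]
rotvec [ 0.    -0.    -0.002]
rotvec [1.00e-03 0.00e+00 3.14e+00]
```

View pics/s16c.png

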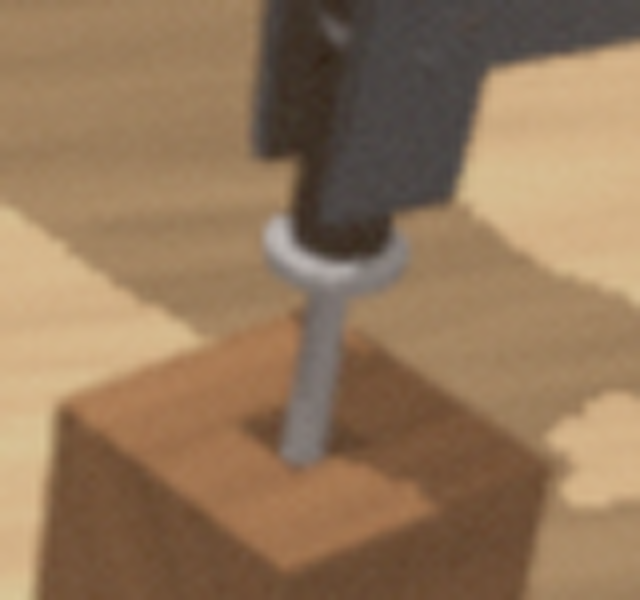

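```bash

python3 -m creep '[{"translation":[0,-0.05,-0.6],"delta_rot":[0,0,0]},{"translation":[0,0,-0.8],"delta_rot":[0,0,0]},{"translation":[0,0,-0.8],"delta_rot":[0,0,0]},{"translation":[0,0,0],"delta_rot":[0,0,0]}]'
python3 -m creep '[{"translation":[0,0,-0.8],"delta_rot":[0,0,0]},{"translation":[0,0,-0.8],"delta_rot":[0,0,0]},{"translation":[0,0,-0.8],"delta_rot":[0,0,0]},{"translation":[0,0,0],"delta_rot":[0,0,0]}]'
python3 -m creep '[{"translation":[0,0,-0.4],"delta_rot":[0,0,0]},{"translation":[0,0,-0.2],"delta_rot":[0,0,0]},{"translation":[0,0,-0.1],"delta_rot":[0,0,0]},{"translation":[0,0,0],"delta_rot":[0,0,0]},{"translation":[0,0,0],"delta_rot":[0,0,0]}]'
python3 - <<'E'
from h import *
s,d=optics.grab_frame('scene');save('s17',s)
go([520.5,311.8,113.2],UX)
cv2.imwrite('pics/s17c.png',cv2.cvtColor(cv2.resize(s[165:240,420:500],(640,600),interpolation=cv2.INTER_CUBIC),cv2.COLOR_RGB2BGR))
E
```

```text
time_s: 18.17
ee_pos: [520.1, 311.9, 143.8]
ee_rot: [-66.4, 89.8, -149.2]
force: [0.1, -0.5, -2.0]
gripper_width: 25.4
time_s: 18.5
ee_pos: [520.2, 311.9, 119.7]
ee_rot: [-66.4, 89.8, -149.2]
force: [-0.6, 0.5, -1.3]
gripper_width: 25.6
time_s: 18.92
ee_pos: [521.5, 312.6, 115.2]
ee_rot: [109.8, 90.0, 27.0]
force: [0.2, 0.6, -2.6]
gripper_width: 25.8
t 18.97 p [521.5 312.6 115.3] F [-0.1 -0.7 -1.9] w 25.3 toolx [ 0.001  0.    -1.   ] tooly [0.992 0.126 0.001]
shift cm [-0.1  -0.08 -0.21]
rotvec [-0.     0.001 -0.002]
rotvec [-1.000e-03 -1.000e-03  3.139e+00]
```

View pics/s17c.png

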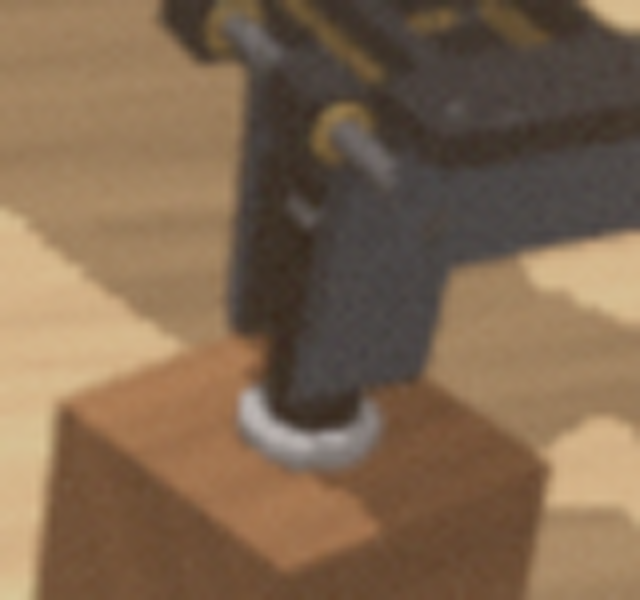

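Nearly seated (about 2 mm above the wood). Down a touch more, then release.

```bash

python3 -m creep '[{"translation":[0,0,-0.15],"delta_rot":[0,0,0]},{"translation":[0,0,-0.1],"delta_rot":[0,0,0]},{"translation":[0,0,0],"delta_rot":[0,0,0]},{"translation":[0,0,0],"delta_rot":[0,0,0]}]'

```

```text
time_s: 19.3
ee_pos: [521.5, 312.7, 113.2]
ee_rot: [111.2, 89.9, 28.5]
force: [-0.4, -0.6, 3.1]
gripper_width: 25.5
```

```bash

python3 -m creep '[{"translation":[0,0,0],"delta_rot":[0,0,0]},{"translation":[0,0,0],"delta_rot":[0,0,0]},{"translation":[0,0,0],"delta_rot":[0,0,0]},{"translation":[0,0,0],"delta_rot":[0,0,0]},{"translation":[0,0,0],"delta_rot":[0,0,0]}]' 0.4
python3 -m creep '[{"translation":[0,0,0],"delta_rot":[0,0,0]},{"translation":[0,0,1],"delta_rot":[0,0,0]},{"translation":[0,0,2],"delta_rot":[0,0,0]},{"translation":[0,0,3],"delta_rot":[0,0,0]},{"translation":[0,0,3],"delta_rot":[0,0,0]}]'
python3 -m creep '[{"translation":[0,0,3],"delta_rot":[0,0,0]},{"translation":[-2,-3,2],"delta_rot":[0,0,0]},{"translation":[-2,-3,0],"delta_rot":[0,0,0]},{"translation":[-2,-3,0],"delta_rot":[0,0,0]},{"translation":[-2,-3,0],"delta_rot":[0,0,0]}]'
python3 -m creep '[{"translation":[-2,-3,0],"delta_rot":[0,0,0]},{"translation":[-2,-3,0],"delta_rot":[0,0,0]},{"translation":[-1,-2,0],"delta_rot":[0,0,0]},{"translation":[0,0,0],"delta_rot":[0,0,0]},{"translation":[0,0,0],"delta_rot":[0,0,0]}]'
python3 - <<'E'
from h import *
go(None)
s,d=optics.grab_frame('scene');save('s18',s)
t,d=optics.grab_frame('top');save('t18',t)
cv2.imwrite('pics/s18c.png',cv2.cvtColor(cv2.resize(s[165:240,420:500],(640,600),interpolation=cv2.INTER_CUBIC),cv2.COLOR_RGB2BGR))
E
```

```text
time_s: 19.72
ee_pos: [521.3, 312.5, 112.3]
ee_rot: [-44.5, 90.0, -127.3]
force: [-0.3, 1.1, -0.5]
gripper_width: 55.7
time_s: 20.13
ee_pos: [520.9, 312.3, 203.5]
ee_rot: [-66.0, 89.9, -148.8]
force: [1.5, 0.4, 0.0]
gripper_width: 64.0
time_s: 20.55
ee_pos: [440.4, 191.5, 253.6]
ee_rot: [98.0, 89.9, 15.3]
force: [-0.3, -0.3, 0.4]
gripper_width: 64.2
time_s: 20.97
ee_pos: [391.3, 112.1, 253.6]
ee_rot: [104.9, 89.8, 22.0]
force: [-0.2, -0.2, -0.3]
gripper_width: 63.9
t 20.97 p [391.3 112.1 253.6] F [-0.2 -0.2 -0.3] w 63.9 toolx [ 0.002  0.001 -1.   ] tooly [0.992 0.124 0.003]
```

View pics/s18.png

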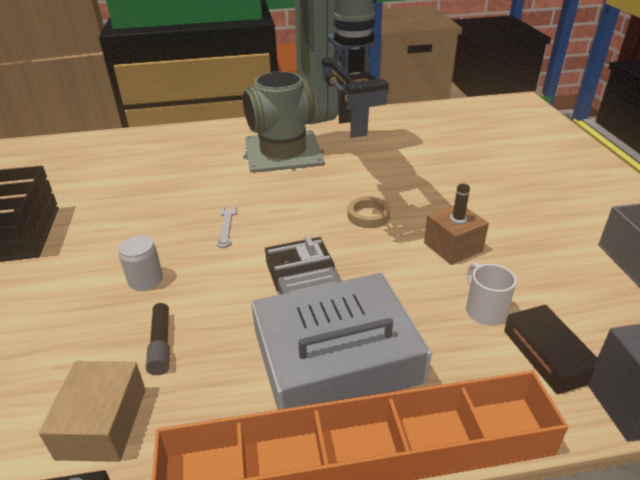

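View pics/t18.png

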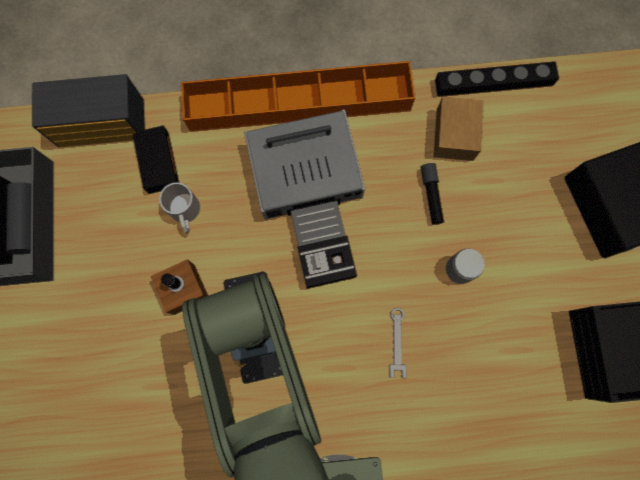

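View pics/s18c.png

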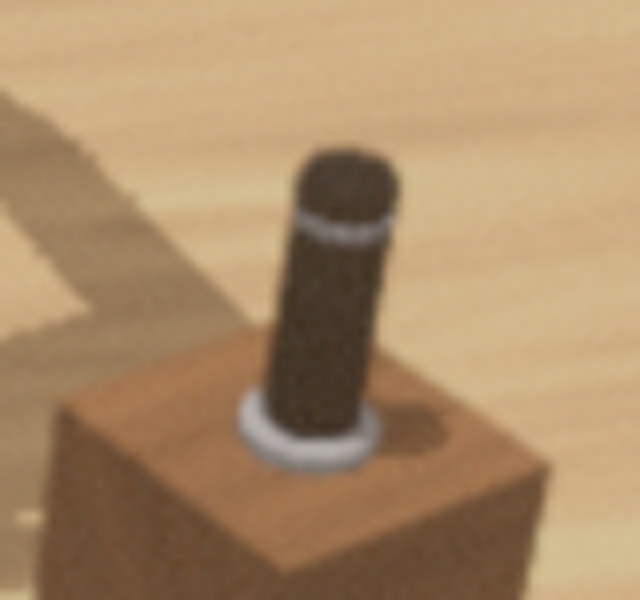

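```bash
python3 - <<'E'
from h import *
i=cv2.imread('pics/t18.png');cv2.imwrite('pics/t18c.png',cv2.resize(i[195:295,280:400],(720,600),interpolation=cv2.INTER_CUBIC))
E
```

```text
(no output)
```

View pics/t18c.png

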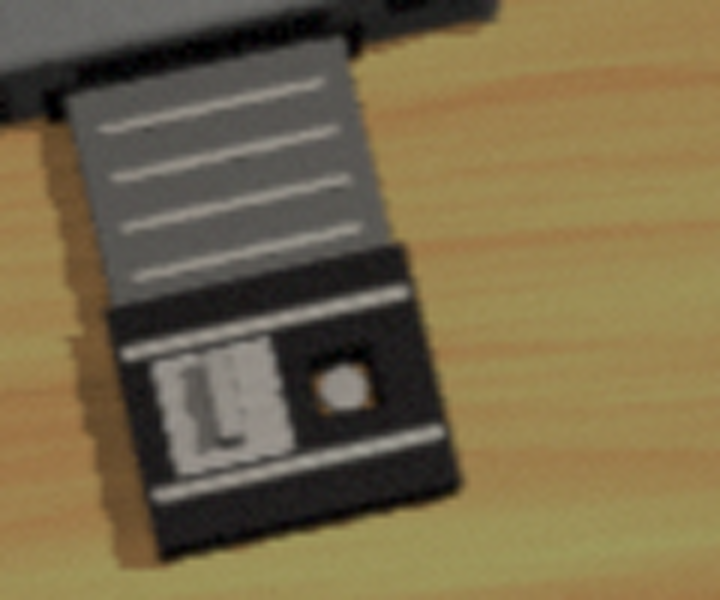

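```bash
python3 - <<'E'
from h import *
cp=optics.camera_params('top')
f=lambda L,z:np.array([ray_z(cp,280+x/6,195+y/6,z) for x,y in L]).mean(0)
r=f([(125,354),(408,292),(440,433),(155,496)],55.5);old=np.array([633.6,-19.9,55.5])
print('drawer',-(r-old)@UX)
p=f([(152,360),(272,338),(297,450),(178,475)],55.5); print('shutter',25+(p-r)@UY)
b=f([(344,388)],34);print('button vs rails',(b-r)@UX,(b-r)@UY)
env.job_done()
go(None)
E
```

```text
drawer 90.07552694264568
shutter 47.395828139316535
button vs rails 0.3649985059701222 -24.891998148669956
the job is handed in; nothing more can be done
the job is handed in; nothing more can be done
```

I carried out the whole task in about 21 s of the 61 s allowed and handed the job in; handing in gives no verdict, so the result rests on my own checks below.

- **Shutter:** I pushed the fin sideways with closed fingers until it hit its stop, with the drawer still closed. The last top picture puts the shutter at about 47 mm of 48.
- **Button and drawer:** I took the pin tool from its stand and pressed the button until it bottomed (about 13 N). I held it down while pushing the drawer to its stop, where the push force rose to about 9 N. The downward force fell to about 5 N while I pushed against the stop. I eased off and pressed again to about 17 N with the drawer still out. The last top picture puts the drawer at about 90 mm.
- **Pin tool:** It stands back in the stand with its collar on the wood. It looked upright in the scene picture, but I did not measure its final tip position or tilt.
- **Button up:** The pictures after I lifted the tool show it raised; I did not measure its height.
- **Everything else:** The tin, tape, wrench, mug and torch look unmoved in the pictures. The gripper was clear of everything, with no force reading, when I handed in.

The cameras disagreed with each other by about 2–3 mm, which was within the play in the well and the stand's hole. No other check failed.

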